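# Gang-clamp drilling blanks in a ratchet-handle vice

## Robot

A 6-joint arm with a two-finger parallel gripper is mounted at the origin on a cart in front of the work surface, level with it; the furniture and walls round the work are solid. World frame = base frame: x ahead of the robot, y to its left, z up, the work surface at z = 0. Lengths are in m, angles in rad, forces in N, time in s.
With the tool pointing down it reaches from about 0.3 to 0.775 m from the base axis. Payload 14.6 kg.
Tool frame: the origin (TCP) lies at the very end of the fingers, on their centre line; the grasp point (between the pads) lies 19 mm behind it; z points along the fingers, y is the line along which they close (so a half turn about z gives the same grasp; the last joint's range is limited). The gripper opens to 94 mm and grips with 3 to 60 N. Pads are 16 mm wide; open, the fingers measure 119 mm over their backs; the gripper's body (75 mm by 177 mm) begins 78 mm behind the grasp point.
Start: joints at [1.115, 0.3, 1.521, -0, 1.321, -0.067], TCP at [0.208, 0.509, 0.205] pointing down, gripper open.
Joint ranges: [-3.03, 3.03], [-0.79, 2.21], [0.23, 2.52], [-1.04, 4.18], [0, 3.07], [-2.55, 2.55]. Speed limits (rad/s): [2.22, 2.22, 2.57, 3.14, 3.14, 3.14].

## Interface

Orientations are given as [roll, pitch, yaw] about the fixed x, y, z axes, in that order (R = Rz(yaw) Ry(pitch) Rx(roll)).
In Python, from station import ctrl, cams gives the robot as it stands. The module is installed in compiled form; this text tells all that it offers.
- The arm moves only by the tool arm_command, never from a script. Its argument "plan" is a list that holds one entry, the list of rows, each a list of 7 numbers: the shift along the tool's x, y, z in a scale on which 1.0 is 600 mm, then the turn, a rotation vector about the tool's x, y, z in fractions of the full range, 1 being pi/2 rad, then the closure, from -1 (fully open) to 1 (shut). A call has 1 to 12 rows; each row is the pose to reach, as a shift and turn from the pose commanded when the call began, along the tool's axes at that moment; what a row does not reach only later rows make up. A row lasts 1/10 s, in which the tool goes at most 50 mm and 8.59 degrees, less where a joint would pass 70% of its speed; a pose out of reach is approached as far as the arm can. A call with a gripper value outside its range is refused whole. The fingers move at their own pace and stop on an object; "squeeze" is the grip in N (left out, the last holds). Time passes only in rows, so rows that repeat a pose let the fingers close. It gives the time, the measured TCP pose, the force, the opening and the grip force at its end, in the units of the state.
- ctrl.get_obs(): the state, without advancing time (a new reading comes with each control period).
- cams.camera(name): name is "side" or "top" or "wrist"; returns (picture, depth): 400x640x3 uint8, blue, green, red; 400x640 float32, m along the optical axis (not along the pixel's ray), 0 where there is no reading.
- cams.camera_info(name): a dict with "fx", "fy", "cx", "cy" (pixels), "world_to_cam" (4x4, takes a point from world to camera coordinates). Camera axes: x right, y down, z forward; pixel columns grow to the right and rows downward; lengths in m; the calibration is good to about 2 mm. A picture is of the moment at which its call begins: read the wrist's pose just before it. camera_info takes no time and is no camera call; for the wrist camera it gives the pose at the moment of the call.
- ctrl.hand_in(): hands the job in; it is judged then, once.
The state is a dict: "time_s": time; "qpos": joint angles; "joint_vel": joint speeds; "tau": joint torques, N m; "ee_pos": TCP position; "eef_rot": TCP orientation; "force": force on the tool from outside, world axes, zero at the start; "moment": the same for the moment, N m; "grip_width": finger opening in m; "grip_force": force on a finger pad.
Only numpy, scipy, OpenCV 4.12 (cv2) and the standard library are available. Lean on these libraries where they do the work, as an engineer would, in place of code of your own. Each camera call takes 0.05 s, during which the arm holds its last target. There are 200 camera calls.

## Task

Clear the green finished part off the vice bed into the grey tray, and stand all the orange blanks upright in one row on the bed between the red sprung pad and the fixed jaw, long sides square across the vice and centred on the bed; if the jaws are too close together for the row, open them first with the ratchet handle. Then tighten with the handle (clockwise; lift it off its teeth to swing it back) until the row bears on the fixed jaw and the pad is pressed about half-way in. Last, lift the handle and swing it to point straight out in line with the vice, let it drop into its teeth, and leave the other things on the desk alone.

Things in the scene. Friction and masses are not known exactly. Their poses are not given: they have to be found in the camera images.
- vice: blue and steel vice fixed to the desk. Origin on the desk under the handle's vertical axis; x runs along the vice to the fixed jaw, z up. Bed 20 mm high, y -45 to 45, x -45 to 295 mm. Blue housing 80x80 mm, 60 high, round the origin; two stop pins 94 high on it at x -20, y +-34. The moving jaw, with the red sprung pad (70 mm wide) in front, travels along x. Jaws reach 53 mm above the desk
- back_jaw: blue fixed jaw with a steel face at the far end of the bed, 80 mm wide; it was bolted down for the last job and never yields, but stands at vice x 214 to 254 mm, differing from start to start. Origin at the foot of its face, on the bed; axes as the vice's, so the row lies on its -x side
- pad_face (a point): foot of the red pad's face, on the bed, axes as the vice's; the free gap for the row is its distance from the fixed jaw's origin. At vice x 92 mm with the jaw fully open (it opens no further), up to 206 mm closed; starts near 149. Rack and pinion: 12 mm of jaw travel per radian of the toothed spindle under the handle; stays where it is left
- pad (a joint): how far the red sprung pad is pressed back into the moving jaw, in m: 0 free, 0.014 bottomed; half-way is 0.007. Spring 1.4 N plus 0.7 N per mm
- handle (a joint): angle of the black ratchet handle about the vice origin, rad: 0 = straight out along the vice's -x, positive = clockwise from above (towards vice +y); stops at -0.75 and 0.75. Down in its teeth it turns the spindle: clockwise closes the jaw, anticlockwise opens it (about 4 N at the knob). Lifted, it swings freely and the spindle stays. 16 teeth, 0.39 rad apart
- lift (a joint): how far the handle is lifted, m: 0 = down in its teeth, over 0.010 = clear of them, upper stop 0.016. A spring and its weight press it down with 4 to 6 N; the rounded teeth slip into the next gap as it drops or is turned a little
- knob_mid (a point): mid-height of the red round knob on the handle's end, 85 mm from the handle's axis: 24 mm across, 46 mm tall, upright (22 mm below to 24 mm above this point), spinning freely on its pin, so that a gripper need not turn with the handle. 0.1155 m above the desk with the handle down. The lever arm, 13 mm thick, lies just under the knob
- blank_a: orange plastic block with two bushed holes in its top, 26 mm along its x, 50 mm along its y, 36 mm high, 90 g; origin at the centre of its underside. Three or all of the four lettered blocks are present
- blank_b: orange plastic block with two bushed holes in its top, 26 mm along its x, 50 mm along its y, 36 mm high, 90 g; origin at the centre of its underside. Three or all of the four lettered blocks are present
- blank_c: orange plastic block with two bushed holes in its top, 26 mm along its x, 50 mm along its y, 36 mm high, 90 g; origin at the centre of its underside. Three or all of the four lettered blocks are present
- blank_d: orange plastic block with two bushed holes in its top, 26 mm along its x, 50 mm along its y, 36 mm high, 90 g; origin at the centre of its underside. Three or all of the four lettered blocks are present
- done_part: green plastic block, the finished part of the last job, same sizes as the blanks; starts upright on the vice bed between the jaws; origin at the centre of its underside
- out_tray: grey open tray fixed to the desk, 130x130 mm, rim 18 mm high, walls and floor about 4 mm thick; origin at the centre of its underside
- tape_measure: yellow tape measure, 71x71x36 mm, bystander; origin at the centre of its underside
- tape_roll: roll of black tape, 62 mm wide, 19 mm high, bystander; origin at the centre of its underside
- spool: solder spool, 62 mm wide, 40 mm high, standing at the right, bystander; origin at the centre of its underside

How it is judged:
By the outcome, as a careful person would: the job done as asked, in the order asked, and still so for the second after the job is handed in, with the robot touching nothing.
Of blank_a, blank_b, blank_c, blank_d only 3 to 4 are there at a start; the rules pass over those that are not, and their reading is None.
At some moment in a run one of blank_a, blank_b, blank_c, blank_d, done_part may be knocked a few centimetres aside while the robot is not near it.
Once in a run the grip may slacken for a moment while it holds something.
It also fails if it takes over 210 s, if anything falls off the work surface, if the arm or the gripper's body presses on something with over 40 N, if the wrist force passes 120 N, or if a joint passes its speed limit or range.

## Working session

There is one attempt and no reset: what is moved stays moved. The work goes in short steps, Python scripts to look and compute and a tool call to move; the robot and the scene stay as the last step left them, time stands still between calls to the robot, and variables do not carry over. Pictures are saved under pics/ and viewed, at most 14 in all, crops included, and the job is handed in when it is done.

Besides the shell and the picture viewer there is one more tool, called after "Call:" in YAML: its name, and indented under it one key for each argument. arm_command: Moves the arm, as the interface text tells. Its arguments: {"type":"object","properties":{"plan":{"type":"array"},"squeeze":{"type":"number"}},"required":["plan"]}

```bash
mkdir -p pics; cat > h.py <<'E'
import numpy as np, cv2
from station import ctrl, cams
def ray(info,u,v):
    W=np.array(info["world_to_cam"]);R=W[:3,:3];t=W[:3,3]
    d=R.T@np.array([(u-info["cx"])/info["fx"],(v-info["cy"])/info["fy"],1.]);return -R.T@t,d
def onz(info,u,v,z):
    o,d=ray(info,u,v);return o+d*(z-o[2])/d[2]
def pts(info,D):
    v,u=np.mgrid[:D.shape[0],:D.shape[1]]
    W=np.array(info["world_to_cam"])
    P=np.stack([(u-info["cx"])/info["fx"]*D,(v-info["cy"])/info["fy"]*D,D],-1)
    return (P-W[:3,3])@W[:3,:3]
def shot(n,save=None):
    i=cams.camera_info(n);p,d=cams.camera(n)
    if save: cv2.imwrite("pics/"+save,p)
    return i,p,d
E
python3 - <<'E'
from h import *
for n in("top","side","wrist"):
    i,p,d=shot(n,n+"0.png");np.savez("/tmp/%s0.npz"%n,p=p,d=d,W=i["world_to_cam"])
    print(n,i["fx"],i["cx"],i["cy"],np.round(np.linalg.inv(i["world_to_cam"]),3).tolist())
print(ctrl.get_obs())
E
```

```text
top 448.79425130617494 317.7743117269657 204.69667018536302 [[0.022, -0.999, 0.05, 0.399], [-1.0, -0.022, 0.013, -0.043], [-0.012, -0.05, -0.999, 1.293], [0.0, 0.0, 0.0, 1.0]]
side 506.1112167532287 327.7327881459261 198.44988284600288 [[-0.36, 0.808, -0.466, 1.044], [0.933, 0.305, -0.192, 0.208], [-0.013, -0.504, -0.864, 1.181], [0.0, 0.0, 0.0, 1.0]]
wrist 343.54344038327946 321.21585162328654 198.64625391210916 [[0.379, 0.898, 0.226, 0.143], [0.925, -0.367, -0.094, 0.536], [-0.001, 0.244, -0.97, 0.384], [0.0, 0.0, 0.0, 1.0]]
{'time_s': 0.15, 'qpos': array([ 1.11538599e+00,  3.00307171e-01,  1.52141941e+00, -5.94101168e-07,
        1.32071149e+00, -6.65916930e-02]), 'joint_vel': array([-0.00025591, -0.00325168, -0.00139194, -0.00019888, -0.00065782,
       -0.00035029]), 'tau': array([ 1.47083923e-03, -5.31957328e+01, -3.52823424e+01,  7.08789658e-02,
        2.35958659e-02, -3.79902735e-05]), 'ee_pos': array([0.20841492, 0.50877112, 0.20504465]), 'eef_rot': array([-3.14074908e+00, -5.56814770e-05,  2.75277413e+00]), 'force': array([-0.58517597,  0.63240728, -1.53206962]), 'moment': array([0.02377411, 0.0128309 , 0.0127907 ]), 'grip_force': 0.0, 'grip_width': 0.09404187857302908}
```

View pics/top0.png

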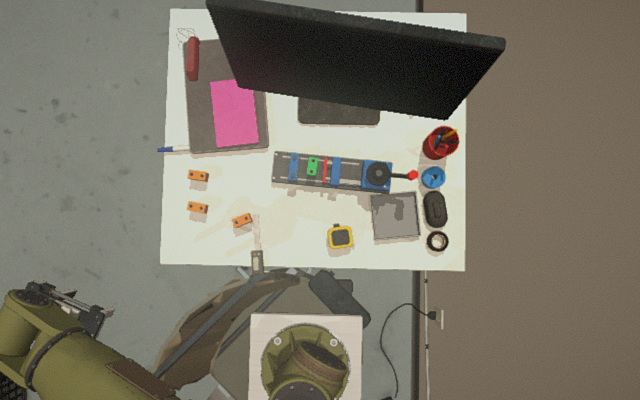

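View pics/side0.png

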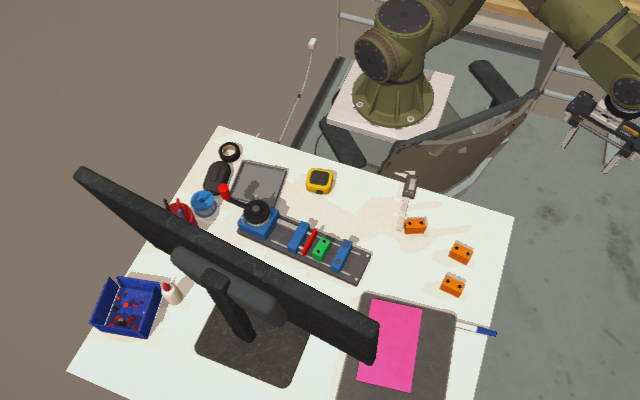

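Top view: three orange blanks at about (198,175), (197,208) and (242,221), and the green part at (313,166). The vice runs from the handle axis at (378,174) to the fixed jaw at (293,166), with the red knob at (412,175). The tray is at (395,216), and a monitor overhangs behind the vice. The side view agrees and shows no fourth blank.

```bash
cat >> h.py <<'E'
HS=dict(orange=((8,150,120),(17,255,255)),green=((50,120,60),(80,255,255)),red=((0,170,90),(4,255,255)),blue=((103,140,60),(115,255,255)),yellow=((22,150,120),(32,255,255)))
def mask(p,c):
    return cv2.inRange(cv2.cvtColor(p,cv2.COLOR_BGR2HSV),*HS[c])
def blobs(p,i,D,c,amin=25):
    m=cv2.morphologyEx(mask(p,c),cv2.MORPH_CLOSE,np.ones((3,3)))
    n,l,s,ce=cv2.connectedComponentsWithStats(m);P=pts(i,D);out=[]
    for k in range(1,n):
        if s[k,4]<amin: continue
        q=P[(l==k)&(D>0)]
        if len(q)==0: continue
        zt=np.percentile(q[:,2],90);t=q[q[:,2]>zt-.006]
        r=cv2.minAreaRect((t[:,:2]*1000).astype(np.float32))
        out.append((c,s[k,4],np.round(ce[k]).tolist(),'ztop',round(zt,4),'c',np.round(r[0],1),'size',np.round(r[1],1),'ang',round(r[2],1)))
    return out
E
python3 - <<'E'
from h import *
for n in("top","side"):
    z=np.load("/tmp/%s0.npz"%n);i=cams.camera_info(n);print(n)
    for c in HS:
        for b in blobs(z['p'],i,z['d'],c): print(*b)
    P=pts(i,z['d'])
    if n=="top":
        for uv in [(240,85),(380,105),(460,115),(300,70),(500,42)]: print('mon',uv,P[uv[1],uv[0]])
        for uv in [(395,216),(390,240),(340,236),(340,150),(378,174)]: print(uv,P[uv[1],uv[0]])
        g=(P[...,2]>.05)&(P[...,0]>.3)&(P[...,0]<.75)&(P[...,1]<.5); 
        mm=cv2.inRange(z['p'],(0,0,0),(60,60,60))>0
        q=P[g&(P[...,2]>.12)];print('tall min x',q.min(0),q.max(0))
E
```

```text
top
orange 111 [197.0, 175.0] ztop 0.04 c [538.1 317. ] size [46.6 22.7] ang 82.7
orange 106 [196.0, 207.0] ztop 0.0391 c [447.9 315.7] size [46.1 21. ] ang 78.8
orange 115 [242.0, 220.0] ztop 0.0396 c [413.9 186.8] size [22.7 47.9] ang 23.7
green 114 [312.0, 166.0] ztop 0.059 c [568.5  -8.1] size [23.9 47.6] ang 82.6
red 381 [435.0, 147.0] ztop 0.0988 c [ 619.3 -338.2] size [71.7 25.9] ang 42.2
red 26 [454.0, 136.0] ztop 0.0984 c [ 653.6 -393.6] size [11.4  3.3] ang 14.8
red 35 [454.0, 147.0] ztop 0.0995 c [ 617.  -390.7] size [ 3.7 27.5] ang 56.8
red 45 [325.0, 170.0] ztop 0.0539 c [559.5 -43.7] size [ 5.  65.2] ang 85.6
red 70 [412.0, 175.0] ztop 0.1402 c [ 540.3 -272.6] size [18.5 22.6] ang 27.9
blue 280 [434.0, 176.0] ztop 0.0427 c [ 546.3 -351.5] size [56.6 54.5] ang 1.2
yellow 173 [340.0, 237.0] ztop 0.0368 c [373.2 -90.6] size [57.3 64.2] ang 9.1
mon (240, 85) [0.77412424 0.18774852 0.11205668]
mon (380, 105) [ 0.72441819 -0.18606414  0.12142677]
mon (460, 115) [ 0.73270734 -0.4327533   0.0016443 ]
mon (300, 70) [0.77037039 0.02000855 0.24593167]
mon (500, 42) [ 0.75559766 -0
[... 1101 characters left out ...]
[202.0, 200.0] ztop 0.0434 c [ 548.9 -350.1] size [61.4 57. ] ang 48.6
blue 26 [209.0, 213.0] ztop 0.0076 c [ 560.8 -332.5] size [18.6 50.3] ang 54.7
blue 487 [261.0, 226.0] ztop 0.0622 c [ 550.5 -185.2] size [78.3 78.2] ang 85.8
blue 353 [298.0, 237.0] ztop 0.0556 c [559.  -73.7] size [24.5 78.6] ang 85.8
blue 298 [341.0, 256.0] ztop 0.056 c [568.2  44.4] size [23.1 78.7] ang 86.1
blue 2152 [127.0, 306.0] ztop 0.06 c [ 867.3 -377.5] size [113.5 120.5] ang 11.7
blue 33 [129.0, 298.0] ztop 0.0068 c [ 837.  -405.8] size [41.7 11.4] ang 77.8
blue 99 [486.0, 331.0] ztop 0.0179 c [615.7 418.9] size [11.9 44. ] ang 6.4
yellow 183 [319.0, 180.0] ztop 0.0374 c [373.9 -90. ] size [58.6 65.6] ang 14.7
```

```bash
python3 - <<'E'
from h import *
z=np.load("/tmp/top0.npz")['p'];a=cv2.resize(z[125:270,160:450],None,fx=2.7,fy=2.7,interpolation=cv2.INTER_CUBIC);cv2.imwrite("pics/c0.png",a)
E
```

```text
(no output)
```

View pics/c0.png

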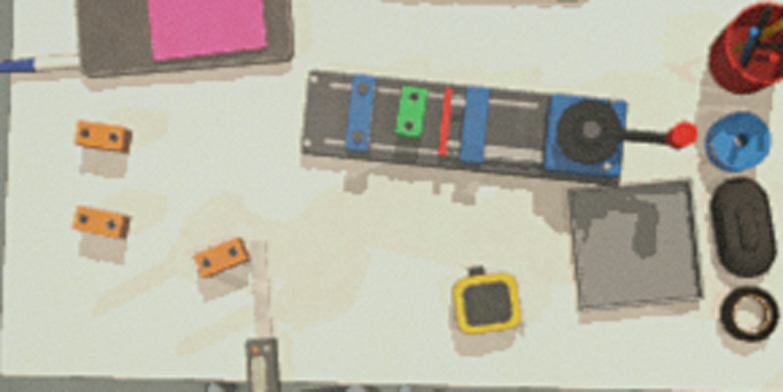

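```bash
cat >> h.py <<'E'
from scipy.spatial.transform import Rotation as Ro
def rel(x,y,z,yawdeg):
    o=ctrl.get_obs();R=Ro.from_euler('xyz',o['eef_rot'])
    T=Ro.from_euler('xyz',[np.pi,0,np.radians(yawdeg)])
    d=R.inv().apply(np.array([x,y,z])-o['ee_pos'])*1000
    print('rel mm',np.round(d,1),'rv',np.round((R.inv()*T).as_rotvec(),3),'| now',np.round(o['ee_pos'],4),'yaw',round(np.degrees(o['eef_rot'][2]),2),'t',o['time_s'])
E
python3 - <<'E'
from h import *
i=cams.camera_info("top");z=np.load("/tmp/top0.npz")
print([np.round(onz(i,u,v,.018)[:2],3) for u,v in((371,195.5),(415.5,191.7),(419,235),(375.5,240))])
for n in("top","side"):
    z=np.load("/tmp/%s0.npz"%n);P=pts(cams.camera_info(n),z['d'])
    for lo in((.5,.75,-.45,-.2),(.6,.8,-.3,.3)):
        q=P[(z['d']>0)&(P[...,0]>lo[0])&(P[...,0]<lo[1])&(P[...,1]>lo[2])&(P[...,1]<lo[3])]
        for h in(.1,.14,.2): 
            k=q[q[:,2]>h]; print(n,lo,h,len(k), k.min(0).round(3) if len(k) else '',k.max(0).round(3) if len(k) else '')
rel(.53,-.01,.22,82.5)
E
```

```text
[array([ 0.492, -0.177]), array([ 0.506, -0.303]), array([ 0.383, -0.315]), array([ 0.366, -0.192])]
top (0.5, 0.75, -0.45, -0.2) 0.1 5568 [ 0.53  -0.398  0.1  ] [ 0.75  -0.2    0.461]
top (0.5, 0.75, -0.45, -0.2) 0.14 4960 [ 0.538 -0.383  0.14 ] [ 0.75  -0.2    0.461]
top (0.5, 0.75, -0.45, -0.2) 0.2 4205 [ 0.708 -0.379  0.2  ] [ 0.75  -0.2    0.461]
top (0.6, 0.8, -0.3, 0.3) 0.1 17297 [ 0.704 -0.3    0.1  ] [0.8   0.199 0.464]
top (0.6, 0.8, -0.3, 0.3) 0.14 16146 [ 0.709 -0.3    0.14 ] [0.8   0.199 0.464]
top (0.6, 0.8, -0.3, 0.3) 0.2 14147 [ 0.718 -0.3    0.2  ] [0.8   0.198 0.464]
side (0.5, 0.75, -0.45, -0.2) 0.1 611 [ 0.53  -0.397  0.1  ] [ 0.75  -0.2    0.462]
side (0.5, 0.75, -0.45, -0.2) 0.14 336 [ 0.533 -0.386  0.14 ] [ 0.75  -0.261  0.462]
side (0.5, 0.75, -0.45, -0.2) 0.2 172 [ 0.738 -0.379  0.2  ] [ 0.75  -0.297  0.462]
side (0.6, 0.8, -0.3, 0.3) 0.1 4108 [ 0.743 -0.3    0.1  ] [0.8   0.199 0.464]
side (0.6, 0.8, -0.3, 0.3) 0.14 3974 [ 0.743 -0.3    0.141] [0.8   0.198 0.464]
side (0.6, 0.8, -0.3, 0.3) 0.2 3814 [ 0.749 -0.3    0.2  ] [0.8   0.198 0.464]
rel mm [-494.2 -358.1  -14.7] rv [-1.000e-03  1.000e-03  1.313e+00] | now [0.2084 0.5088 0.205 ] yaw 157.72 t 0.15
```

Units first: shifts go in shares of 600 mm and turns go in shares of pi/2 rad. So -494 mm / 600 = -0.8233, -358 mm / 600 = -0.5967, 1.313 rad / 1.5708 = 0.8359.

Call:
arm_command:
  plan:
    - [[-0.8233,-0.5967,-0.025,0,0,0.8359,-1],[-0.8233,-0.5967,-0.025,0,0,0.8359,-1],[-0.8233,-0.5967,-0.025,0,0,0.8359,-1],[-0.8233,-0.5967,-0.025,0,0,0.8359,-1],[-0.8233,-0.5967,-0.025,0,0,0.8359,-1],[-0.8233,-0.5967,-0.025,0,0,0.8359,-1],[-0.8233,-0.5967,-0.025,0,0,0.8359,-1],[-0.8233,-0.5967,-0.025,0,0,0.8359,-1],[-0.8233,-0.5967,-0.025,0,0,0.8359,-1],[-0.8233,-0.5967,-0.025,0,0,0.8359,-1],[-0.8233,-0.5967,-0.025,0,0,0.8359,-1],[-0.8233,-0.5967,-0.025,0,0,0.8359,-1]]
  squeeze: 25

```text
time_s: 1.35
ee_pos: [0.5252, -0.0029, 0.2202]
eef_rot: [-3.142, -0.0, 1.44]
force: [0.6, 0.5, 0.5]
grip_width: 0.0937
grip_force: 0.0
```

```bash
python3 - <<'E'
from h import *
rel(.56,.05,.22,82.5)
i,p,d=shot("wrist","w1.png")
for c in("green","red","blue"):
    for b in blobs(p,i,d,c,100): print(*b)
E
```

```text
rel mm [57.  27.6  0.2] rv [-0. -0. -0.] | now [ 0.5252 -0.0029  0.2202] yaw 82.48 t 1.35
green 1255 [365.0, 180.0] ztop 0.0565 c [570.4  -8.4] size [26.3 50. ] ang 82.3
red 754 [357.0, 213.0] ztop 0.0504 c [561.3 -43.4] size [ 8.4 69.3] ang 85.6
blue 1228 [348.0, 131.0] ztop 0.0536 c [559.   45.5] size [23.5 60.2] ang 85.5
blue 1725 [360.0, 240.0] ztop 0.053 c [558.4 -73.5] size [25.1 77.8] ang 85.3
blue 625 [365.0, 301.0] ztop 0.0528 c [ 553.1 -148. ] size [ 2.5 75. ] ang 84.8
```

View pics/w1.png

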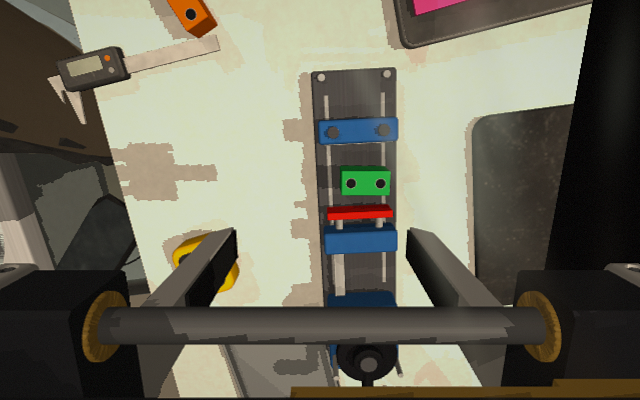

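The wrist view shows the green part at (365,180) between the red pad at (357,213) and the fixed jaw at (348,131). Its top measures 56.5 mm high, as expected. Next I grasp it across its 50 mm length.

Converted, 192 mm / 600 = 0.32, 180 mm / 600 = 0.3.

Call:
arm_command:
  plan:
    - [[0,0.075,0,0,0,0,-1],[0,0.075,0,0,0,0,-1],[0,0.075,0.0833,0,0,0,-1],[0,0.075,0.1667,0,0,0,-1],[0,0.075,0.25,0,0,0,-1],[0,0.075,0.3,0,0,0,-1],[0,0.075,0.32,0,0,0,-1],[0,0.075,0.32,0,0,0,-1],[0,0.075,0.32,0,0,0,1],[0,0.075,0.32,0,0,0,1],[0,0.075,0.32,0,0,0,1],[0,0.075,0.32,0,0,0,1]]
  squeeze: 25

```text
time_s: 2.6
ee_pos: [0.5695, -0.0068, 0.0291]
eef_rot: [3.14, -0.0, 1.44]
force: [-0.5, 0.0, 0.4]
grip_width: 0.0653
grip_force: 0.0
```

Call:
arm_command:
  plan:
    - [[0,0,0,0,0,0,1],[0,0,0,0,0,0,1],[0,0,-0.0667,0,0,0,1],[0,0,-0.15,0,0,0,1],[0,0,-0.2333,0,0,0,1],[0,0,-0.3,0,0,0,1],[0,0,-0.3,0,0,0,1]]

```text
time_s: 3.3
ee_pos: [0.5709, -0.0068, 0.2141]
eef_rot: [3.132, -0.001, 1.44]
force: [0.8, -0.7, -1.5]
grip_width: 0.0497
grip_force: 25.0
```

```bash
python3 - <<'E'
from h import *
rel(.43,-.25,.2,0)
E
```

```text
rel mm [-259.5 -108.1   13. ] rv [ 0.007 -0.007  1.44 ] | now [ 0.5709 -0.0068  0.2141] yaw 82.5 t 3.3
```

Converted, -260 mm / 600 = -0.4333, -108 mm / 600 = -0.18, 1.44 rad / 1.5708 = 0.9167.

Call:
arm_command:
  plan:
    - [[-0.4333,-0.18,0,0,0,0.9167,1],[-0.4333,-0.18,0,0,0,0.9167,1],[-0.4333,-0.18,0,0,0,0.9167,1],[-0.4333,-0.18,0,0,0,0.9167,1],[-0.4333,-0.18,0,0,0,0.9167,1],[-0.4333,-0.18,0,0,0,0.9167,1],[-0.4333,-0.18,0,0,0,0.9167,1],[-0.4333,-0.18,0,0,0,0.9167,1],[-0.4333,-0.18,0,0,0,0.9167,1],[-0.4333,-0.18,0,0,0,0.9167,1],[-0.4333,-0.18,0,0,0,0.9167,1],[-0.4333,-0.18,0,0,0,0.9167,1]]

```text
time_s: 4.5
ee_pos: [0.4279, -0.2503, 0.2076]
eef_rot: [-3.141, 0.001, 0.003]
force: [0.7, 0.3, -0.5]
grip_width: 0.0496
grip_force: 25.0
```

Converted, 199 mm / 600 = 0.3317, 196 mm / 600 = 0.3267.

Call:
arm_command:
  plan:
    - [[0,0,0.0833,0,0,0,1],[0,0,0.1667,0,0,0,1],[0,0,0.25,0,0,0,1],[0,0,0.3,0,0,0,1],[0,0,0.3267,0,0,0,1],[0,0,0.3317,0,0,0,1],[0,0,0.3317,0,0,0,1],[0,0,0.3317,0,0,0,0.3],[0,0,0.3317,0,0,0,0.3],[0,0,0.3317,0,0,0,0.3],[0,0,0.3317,0,0,0,0.3],[0,0,0.3317,0,0,0,0.2]]

```text
time_s: 5.7
ee_pos: [0.4281, -0.2504, 0.0092]
eef_rot: [3.141, -0.0, 0.0]
force: [-0.6, -0.1, -1.6]
grip_width: 0.0502
grip_force: 25.0
```

Call:
arm_command:
  plan:
    - [[0,0,-0.0033,0,0,0,-0.4],[0,0,-0.0033,0,0,0,-0.4],[0,0,-0.0033,0,0,0,-0.4],[0,0,-0.0033,0,0,0,-0.4],[0,0,-0.0833,0,0,0,-0.4],[0,0,-0.1667,0,0,0,-0.4],[0,0,-0.25,0,0,0,-0.4],[0,0,-0.3333,0,0,0,-0.4],[0,0,-0.3333,0,0,0,-0.4]]

```text
time_s: 6.6
ee_pos: [0.4299, -0.2516, 0.2157]
eef_rot: [3.136, -0.009, -0.0]
force: [-0.3, 0.2, -0.2]
grip_width: 0.0658
grip_force: 0.0
```

```bash
python3 - <<'E'
from h import *
for n in("top","side"):
    i,p,d=shot(n)
    for c in("green","orange","red","blue"):
        for b in blobs(p,i,d,c,40): print(n,*b)
rel(.542,-.272,.2,82.5)
i,p,d=shot("wrist","w2.png")
E
```

```text
top orange 110 [197.0, 175.0] ztop 0.0392 c [538.3 317.5] size [47.1 22.7] ang 82.2
top orange 104 [196.0, 207.0] ztop 0.0395 c [447.9 315. ] size [46.2 21.5] ang 80.0
top orange 107 [242.0, 220.0] ztop 0.0401 c [413.5 187.1] size [22.4 47.8] ang 22.6
top red 409 [436.0, 147.0] ztop 0.0991 c [ 620.6 -352.3] size [80.3 44.4] ang 71.5
top red 45 [325.0, 169.0] ztop 0.0527 c [559.8 -43.3] size [ 4.9 65.1] ang 84.9
top red 70 [412.0, 175.0] ztop 0.1414 c [ 539.6 -271.8] size [21.1 18.8] ang 88.7
top blue 230 [435.0, 175.0] ztop 0.0434 c [ 515.7 -306.8] size [ 51.9 162.1] ang 36.2
side green 262 [258.0, 178.0] ztop 0.0431 c [ 426.  -250.7] size [27.6 50. ] ang 0.7
side orange 287 [414.0, 226.0] ztop 0.0384 c [415.5 186.7] size [27.3 50.9] ang 22.2
side orange 297 [460.0, 253.0] ztop 0.0384 c [449.1 315.8] size [48.6 28.5] ang 79.9
side orange 297 [452.0, 286.0] ztop 0.0383 c [539.5 317.7] size [48.  28.5] ang 81.2
side red 144 [224.0, 191.0] ztop 0.1405 c [ 542.6 -272.9] size [25.2 22.1] ang 21.3
side red 281 [183.0, 211.0] ztop 0.1194 c [ 619.8 -355. ] size [ 5.8 13. ] ang 45.4
side red 144 [309.0, 242.0] ztop 0.052 c [561.4 -43.9] size [ 8.6 65.9] ang 85.5
side red 43 [166.0, 286.0] ztop 0.0991 c [ 800.  -298.4] size [6.9 3.7] ang 22.6
side blue 400 [203.0, 201.0] ztop 0.0432 c [ 548.7 -350.6] size [59.2 56.5] ang 14.8
side blue 493 [261.0, 225.0] ztop 0.0623 c [ 549.7 -185.3] size [75.8 79.2] ang 85.5
side blue 350 [298.0, 237.0] ztop 0.0552 c [559.3 -73.8] size [24.3 80.6] ang 84.9
side blue 304 [341.0, 256.0] ztop 0.0562 c [568.6  44.3] size [23.3 78.5] ang 86.0
side blue 2177 [127.0, 306.0] ztop 0.0609 c [ 866.9 -377.3] size [113.6 121.7] ang 11.9
side blue 98 [486.0, 331.0] ztop 0.0173 c [614.5 419.3] size [11.1 43. ] ang 8.3
rel mm [113.8  21.5   9.7] rv [ 0.002 -0.    -1.44 ] | now [ 0.4282 -0.2505  0.2096] yaw -0.01 t 6.7
```

View pics/w2.png

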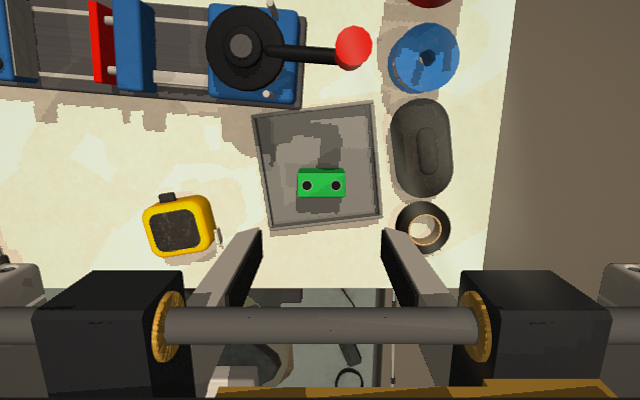

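```bash
python3 - <<'E'
from h import *
i,p,d=shot("wrist")
P=pts(i,d);m=mask(p,"red")>0
q=P[m&(P[...,2]>.132)&(d>0)];print(len(q),cv2.minEnclosingCircle((q[:,:2]*1000).astype(np.float32)),np.median(q[:,2]),q[:,:2].mean(0))
hub=(p.max(2)<70)&(P[...,2]>.085)&(P[...,2]<.11)&(P[...,1]>-.235)&(P[...,0]>.5);q=P[hub];print(len(q),cv2.minEnclosingCircle((q[:,:2]*1000).astype(np.float32)),np.median(q[:,2]))
for b in blobs(p,i,d,"blue",300): print(*b)
rel(.5415,-.2725,.16,0)
E
```

```text
1143 ((542.9515380859375, -272.7104187011719), 12.592833518981934) 0.13786456922718837 [ 0.54290639 -0.27239899]
5215 ((547.1420288085938, -195.29132080078125), 39.91073226928711) 0.08743799004177234
blue 680 [5.0, 47.0] ztop 0.0534 c [560.6  34.1] size [11.9 67.5] ang 77.8
blue 2440 [128.0, 44.0] ztop 0.053 c [557.2 -74.6] size [25.2 76.7] ang 85.8
blue 686 [286.0, 23.0] ztop 0.0608 c [ 576.5 -218.5] size [46.7 24.5] ang 39.6
blue 3358 [425.0, 57.0] ztop 0.0403 c [ 549.1 -350.6] size [60.5 58.8] ang 31.2
blue 1592 [257.0, 87.0] ztop 0.0604 c [ 527.9 -186.3] size [79.6 36.4] ang 86.2
rel mm [114.   22.4  47.4] rv [-0.001  0.002 -0.   ] | now [ 0.4276 -0.2501  0.2077] yaw -0.01 t 6.8
```

Converted, 115 mm / 600 = 0.1917, 107 mm / 600 = 0.1783.

Call:
arm_command:
  plan:
    - [[0.0833,0.0167,0,0,0,0,-0.4],[0.1667,0.0333,0,0,0,0,-0.4],[0.1917,0.0367,0,0,0,0,-0.4],[0.1917,0.0367,0,0,0,0,-0.4],[0.1917,0.0367,0.075,0,0,0,-0.4],[0.1917,0.0367,0.1333,0,0,0,-0.4],[0.1917,0.0367,0.1717,0,0,0,-0.4],[0.1917,0.0367,0.1783,0,0,0,-0.4],[0.1917,0.0367,0.1783,0,0,0,1],[0.1917,0.0367,0.1783,0,0,0,1],[0.1917,0.0367,0.1783,0,0,0,1],[0.1917,0.0367,0.1783,0,0,0,1]]
  squeeze: 40

```text
time_s: 8.0
ee_pos: [0.5433, -0.2726, 0.1032]
eef_rot: [3.141, -0.001, -0.0]
force: [-0.4, -0.2, 0.5]
grip_width: 0.0375
grip_force: 0.0
```

Call:
arm_command:
  plan:
    - [[0,0,0,0,0,0,1],[0,0,0,0,0,0,1],[0,0,0,0,0,0,1],[0,0,0,0,0,0,1],[0,0,0,0,0,0,1]]

```text
time_s: 8.5
ee_pos: [0.5432, -0.2726, 0.1025]
eef_rot: [3.141, -0.0, -0.0]
force: [-0.7, 0.3, 3.0]
grip_width: 0.0236
grip_force: 40.0
```

```bash
cat >> h.py <<'E'
XH=np.array([.0793,.9968]);YH=np.array([-.9968,.0793]);O=np.array([549.8,-187.])
def knob(t): return O+85*(-np.cos(t)*XH+np.sin(t)*YH)
def arc(ts,cur=None):
    o=ctrl.get_obs();c=o['ee_pos'][:2]*1000 if cur is None else np.array(cur)
    y=o['eef_rot'][2];A=np.array([[np.cos(y),np.sin(y)],[np.sin(y),-np.cos(y)]])
    for t in ts: print(t,np.round(A@(knob(t)-c),1))
def vice(p): d=np.array(p)[:2]-O; return d@XH,d@YH
E
python3 - <<'E'
from h import *
o=ctrl.get_obs();print(o['ee_pos'],o['force'],o['grip_width'],vice(o['ee_pos']*1000))
arc([-.15,-.3,-.45,-.6,-.7])
E
```

```text
[ 0.54319927 -0.27258148  0.10246132] [-0.7213534   0.28184778  2.97721484] 0.023614875411914496 (np.float64(-85.831060944389), np.float64(-0.207004025529395))
-0.15 [12.6 -0.8]
-0.3 [25.2 -2.7]
-0.45 [37.4 -6.4]
-0.6 [ 48.9 -11.9]
-0.7 [ 56.  -16.4]
```

Converted, 56 mm / 600 = 0.0933, 48.9 mm / 600 = 0.0815.

Call:
arm_command:
  plan:
    - [[0.021,0,0,0,0,0,1],[0.042,-0.0033,0,0,0,0,1],[0.0623,-0.0092,0,0,0,0,1],[0.0815,-0.0183,0,0,0,0,1],[0.0933,-0.0258,0,0,0,0,1],[0.0933,-0.0258,0,0,0,0,1],[0.0933,-0.0258,0,0,0,0,1]]

```text
time_s: 9.2
ee_pos: [0.5992, -0.2571, 0.1025]
eef_rot: [3.141, 0.0, 0.0]
force: [-2.7, -1.9, 5.1]
grip_width: 0.0235
grip_force: 40.0
```

```bash
sed -i 's/-187\.\]/-187.9]/' h.py; python3 - <<'E'
from h import *
o=ctrl.get_obs();print(o['ee_pos'],o['force'],o['grip_width'],vice(o['ee_pos']*1000))
i,p,d=shot("side")
for b in blobs(p,i,d,"red",80)+blobs(p,i,d,"blue",200): print(*b)
arc([-.4,0,.4,.7])
E
```

```text
[ 0.59917064 -0.25708122  0.10245773] [-2.69152894 -1.89568351  5.12055703] 0.02350612225634462 (np.float64(-65.04474768136186), np.float64(-54.69872507334923))
red 253 [182.0, 210.0] ztop 0.1207 c [ 619.4 -355.1] size [ 6.6 13.2] ang 46.2
red 147 [306.0, 241.0] ztop 0.0525 c [560.2 -51.4] size [ 9.1 68. ] ang 85.1
blue 485 [261.0, 226.0] ztop 0.0626 c [ 549.5 -186.5] size [77.1 79.6] ang 86.2
blue 355 [295.0, 236.0] ztop 0.0556 c [558.3 -81. ] size [23.7 77.3] ang 85.0
blue 301 [341.0, 256.0] ztop 0.0561 c [568.8  44.5] size [23.1 78.5] ang 85.3
blue 2132 [127.0, 306.0] ztop 0.0607 c [ 866.9 -376.9] size [113.4 119.7] ang 11.4
-0.4 [-22.5  11.4]
0 [-56.   15.5]
0.4 [-88.5   6.2]
0.7 [-109.    -8.8]
```

```bash
python3 - <<'E'
from h import *
arc([-.5,-.3,-.1,.1,.3,.478])
E
```

```text
-0.5 [-14.6   8.3]
-0.3 [-30.7  13.7]
-0.1 [-47.5  15.7]
0.1 [-64.5  14.4]
0.3 [-80.8   9.7]
0.478 [-94.3   2.9]
```

Converted, -94.3 mm / 600 = -0.1572, -80.8 mm / 600 = -0.1347.

Call:
arm_command:
  plan:
    - [[0,0,-0.0133,0,0,0,1],[0,0,-0.0233,0,0,0,1],[0,0,-0.0233,0,0,0,1],[-0.0243,0.0138,-0.0233,0,0,0,1],[-0.0512,0.0228,-0.0233,0,0,0,1],[-0.0792,0.0262,-0.0233,0,0,0,1],[-0.1075,0.024,-0.0233,0,0,0,1],[-0.1347,0.0162,-0.0233,0,0,0,1],[-0.1572,0.0048,-0.0233,0,0,0,1],[-0.1572,0.0048,-0.0233,0,0,0,1],[-0.1572,0.0048,-0.01,0,0,0,1],[-0.1572,0.0048,0,0,0,0,1]]

```text
time_s: 10.45
ee_pos: [0.5052, -0.2601, 0.1018]
eef_rot: [3.141, -0.0, -0.0]
force: [-6.1, -2.2, 19.4]
grip_width: 0.0233
grip_force: 40.0
```

```bash
python3 - <<'E'
from h import *
o=ctrl.get_obs();print(o['ee_pos'],o['force'],o['grip_width'],vice(o['ee_pos']*1000))
i,p,d=shot("side")
for b in blobs(p,i,d,"red",80): print(*b)
arc([.3,.1,-.1,-.3,-.5,-.7])
E
```

```text
[ 0.50516574 -0.26009784  0.10182877] [-6.07364353 -2.24550712 19.37627678] 0.023295818876860705 (np.float64(-75.5063018781607), np.float64(38.76613972794943))
red 276 [183.0, 211.0] ztop 0.1213 c [ 619.3 -355. ] size [ 6.4 12.9] ang 52.7
red 145 [306.0, 241.0] ztop 0.0528 c [560.5 -51.4] size [ 8.3 67.2] ang 84.4
0.3 [13.   6.3]
0.1 [29.3 11. ]
-0.1 [46.2 12.4]
-0.3 [63.1 10.3]
-0.5 [79.2  5. ]
-0.7 [93.9 -3.5]
```

Converted, 93.9 mm / 600 = 0.1565, 79.2 mm / 600 = 0.132.

Call:
arm_command:
  plan:
    - [[0.0217,0.0105,0,0,0,0,1],[0.0488,0.0183,0,0,0,0,1],[0.077,0.0207,0,0,0,0,1],[0.1052,0.0172,0,0,0,0,1],[0.132,0.0083,0,0,0,0,1],[0.1565,-0.0058,0,0,0,0,1],[0.1565,-0.0058,0,0,0,0,1]]

```text
time_s: 11.2
ee_pos: [0.6006, -0.2561, 0.1023]
eef_rot: [3.141, -0.001, 0.001]
force: [-3.1, -0.5, 8.6]
grip_width: 0.0234
grip_force: 40.0
```

```bash
python3 - <<'E'
from h import *
o=ctrl.get_obs();print(o['ee_pos'],o['force'],o['grip_width'],vice(o['ee_pos']*1000))
i,p,d=shot("side")
for b in blobs(p,i,d,"red",80): print(*b)
arc([-.5,-.3,-.1,.1,.3,.478])
E
```

```text
[ 0.60056028 -0.25606484  0.10232695] [-3.12948045 -0.48326883  8.55506261] 0.023442398482294197 (np.float64(-63.92141885540648), np.float64(-56.00331434636276))
red 271 [182.0, 211.0] ztop 0.1199 c [ 619.8 -355.5] size [ 6.3 12.9] ang 28.4
red 148 [301.0, 239.0] ztop 0.0525 c [559.  -65.4] size [ 9.4 66.4] ang 86.5
-0.5 [-15.5   9. ]
-0.3 [-31.6  14.3]
-0.1 [-48.5  16.4]
0.1 [-65.4  15. ]
0.3 [-81.7  10.3]
0.478 [-95.2   3.5]
```

Converted, -94.5 mm / 600 = -0.1575, -81.7 mm / 600 = -0.1362.

Call:
arm_command:
  plan:
    - [[0,0,-0.0133,0,0,0,1],[0,0,-0.0233,0,0,0,1],[0,0,-0.0233,0,0,0,1],[-0.0258,0.015,-0.0233,0,0,0,1],[-0.0527,0.0238,-0.0233,0,0,0,1],[-0.0808,0.0273,-0.0233,0,0,0,1],[-0.109,0.025,-0.0233,0,0,0,1],[-0.1362,0.0172,-0.0233,0,0,0,1],[-0.1575,0.0058,-0.0233,0,0,0,1],[-0.1575,0.0058,-0.0233,0,0,0,1],[-0.1575,0.0058,-0.01,0,0,0,1],[-0.1575,0.0058,0,0,0,0,1]]

```text
time_s: 12.45
ee_pos: [0.5046, -0.2599, 0.1017]
eef_rot: [-3.141, 0.0, -0.0]
force: [-4.8, -2.2, 24.5]
grip_width: 0.0233
grip_force: 40.0
```

Converted, 93.9 mm / 600 = 0.1565, 79.2 mm / 600 = 0.132.

Call:
arm_command:
  plan:
    - [[0.0217,0.0105,0,0,0,0,1],[0.0488,0.0183,0,0,0,0,1],[0.077,0.0207,0,0,0,0,1],[0.1052,0.0172,0,0,0,0,1],[0.132,0.0083,0,0,0,0,1],[0.1565,-0.0058,0,0,0,0,1],[0.1565,-0.0058,0,0,0,0,-0.4],[0.1565,-0.0058,0,0,0,0,-0.4],[0.1565,-0.0058,0,0,0,0,-0.4],[0.1565,-0.0058,0,0,0,0,-0.4],[0.1565,-0.0058,0,0,0,0,-0.4],[0.1565,-0.0058,0,0,0,0,-0.4]]

```text
time_s: 13.65
ee_pos: [0.5979, -0.2565, 0.1023]
eef_rot: [3.142, -0.0, -0.0]
force: [-0.5, 0.5, 0.3]
grip_width: 0.065
grip_force: 0.0
```

Converted, -100 mm / 600 = -0.1667, -50 mm / 600 = -0.0833.

Call:
arm_command:
  plan:
    - [[0,0,-0.0833,0,0,0,-0.4],[0,0,-0.1667,0,0,0,-0.4],[0,0,-0.1667,0,0,0,-0.4]]

```text
time_s: 13.95
ee_pos: [0.6, -0.2574, 0.21]
eef_rot: [3.136, -0.01, -0.0]
force: [0.4, -0.2, -0.6]
grip_width: 0.0656
grip_force: 0.0
```

```bash
python3 - <<'E'
from h import *
for n in("top","side"):
    i,p,d=shot(n)
    for b in blobs(p,i,d,"red",40)+blobs(p,i,d,"blue",200)+blobs(p,i,d,"orange"): print(n,*b)
rel(.539,.19,.22,172)
E
```

```text
top red 53 [337.0, 171.0] ztop 0.053 c [555.9 -78.7] size [ 6.6 67.4] ang 84.1
top orange 114 [197.0, 175.0] ztop 0.0395 c [538.1 316.8] size [47.8 23. ] ang 83.0
top orange 115 [193.0, 217.0] ztop 0.0389 c [418.5 324.5] size [47.2 22.5] ang 81.6
top orange 112 [242.0, 220.0] ztop 0.0389 c [413.9 186.5] size [22.6 47. ] ang 23.1
side red 263 [182.0, 211.0] ztop 0.1208 c [ 619.6 -355.7] size [ 7.3 13.1] ang 43.5
side red 140 [219.0, 210.0] ztop 0.1411 c [ 593.6 -259.8] size [25.4 21.7] ang 32.8
side red 150 [296.0, 237.0] ztop 0.0524 c [557.7 -79.1] size [ 8.3 68.3] ang 85.6
side red 44 [166.0, 287.0] ztop 0.0983 c [ 800.2 -299. ] size [8.4 6. ] ang 47.6
side blue 366 [202.0, 200.0] ztop 0.0431 c [ 547.8 -349.6] size [57.5 57.1] ang 50.7
side blue 488 [261.0, 226.0] ztop 0.0626 c [ 550.4 -185.1] size [76.  79.4] ang 83.1
side blue 353 [285.0, 232.0] ztop 0.0555 c [ 556.4 -109.2] size [23.8 78. ] ang 85.0
side blue 301 [341.0, 257.0] ztop 0.0559 c [567.9  44.4] size [22.8 77.8] ang 84.3
side blue 2169 [127.0, 306.0] ztop 0.0605 c [ 866.8 -377.3] size [113.9 120.8] ang 11.0
side orange 288 [415.0, 226.0] ztop 0.0388 c [416.  187.3] size [27.5 50.3] ang 23.2
side orange 300 [466.0, 244.0] ztop 0.0388 c [419.9 324.2] size [48.7 29.4] ang 77.8
side orange 298 [452.0, 286.0] ztop 0.0385 c [540.7 317.6] size [48.  26.6] ang 80.7
rel mm [ -59.3 -446.4  -17.4] rv [ 3.000e-03  1.000e-03 -3.002e+00] | now [ 0.5983 -0.2565  0.2031] yaw -0.01 t 14.05
```

Converted, -306 mm / 600 = -0.51, -50 mm / 600 = -0.0833, -1.49 rad / 1.5708 = -0.9486.

Call:
arm_command:
  plan:
    - [[-0.0417,-0.0833,-0.0167,0,0,-0.0955,-1],[-0.08,-0.51,-0.0283,0,0,-0.9486,-1],[-0.08,-0.51,-0.0283,0,0,-0.9486,-1],[-0.08,-0.51,-0.0283,0,0,-0.9486,-1],[-0.08,-0.51,-0.0283,0,0,-0.9486,-1],[-0.08,-0.51,-0.0283,0,0,-0.9486,-1],[-0.08,-0.51,-0.0283,0,0,-0.9486,-1],[-0.08,-0.51,-0.0283,0,0,-0.9486,-1],[-0.08,-0.51,-0.0283,0,0,-0.9486,-1],[-0.08,-0.51,-0.0283,0,0,-0.9486,-1],[-0.08,-0.51,-0.0283,0,0,-0.9486,-1],[-0.08,-0.51,-0.0283,0,0,-0.9486,-1]]

```text
time_s: 15.25
ee_pos: [0.5498, 0.0496, 0.2181]
eef_rot: [-3.14, 0.0, 1.485]
force: [0.1, 0.9, 0.1]
grip_width: 0.0937
grip_force: 0.0
```

```bash
python3 - <<'E'
from h import *
i,p,d=shot("wrist","w3.png")
for c in("red","blue","orange"):
    for b in blobs(p,i,d,c,100): print(*b)
P=pts(i,d);V=np.stack([(P[...,:2]*1000-O)@XH,(P[...,:2]*1000-O)@YH],-1)
# height profile along vice x on strips
for y0 in(-20,0,20):
    s=(abs(V[...,1]-y0)<6)&(d>0)
    x=V[...,0][s];z=P[...,2][s]*1000;c=p[s]
    for a in range(90,125,3): pass
    print(y0,[(a,round(float(np.median(z[(x>=a)&(x<a+2)])),1),np.median(c[(x>=a)&(x<a+2)],0).astype(int).tolist()) for a in range(204,250,2) if ((x>=a)&(x<a+2)).sum()>3])
rel(.41,.185,.2,24)
E
```

```text
red 1027 [338.0, 288.0] ztop 0.0501 c [558.6 -78.1] size [ 8.2 68.9] ang 85.4
blue 1485 [339.0, 185.0] ztop 0.0536 c [568.3  44.9] size [23.3 77.6] ang 85.6
blue 1265 [338.0, 362.0] ztop 0.0604 c [ 550.7 -170.1] size [46.4 78.7] ang 86.5
orange 1590 [178.0, 52.0] ztop 0.0365 c [416.5 187.6] size [26.7 49.8] ang 23.2
-20 [(204, 19.3, [59, 64, 69]), (206, 19.7, [59, 64, 69]), (208, 19.1, [58, 64, 69]), (210, 19.6, [58, 64, 69]), (212, 19.7, [72, 78, 83]), (220, 50.2, [108, 101, 93]), (222, 52.1, [116, 74, 31]), (224, 53.0, [136, 90, 41]), (226, 52.9, [133, 88, 42]), (228, 53.2, [87, 69, 42]), (230, 55.0, [64, 67, 57]), (232, 56.1, [64, 68, 73]), (234, 55.5, [63, 68, 45]), (236, 53.4, [75, 70, 44]), (238, 52.6, [136, 90, 42]), (240, 52.6, [138, 91, 43]), (242, 52.4, [127, 84, 38]), (244, 35.7, [57, 38, 19]), (246, 19.4, [60, 66, 71]), (248, 19.6, [61, 65, 72])]
0 [(204, 19.6, [58, 64, 70]), (206, 19.6, [59, 64, 70]), (208, 19.9, [58, 64, 69]), (210, 19.7, [58, 64, 70]), (212, 19.3, [64, 68, 72]), (220, 51.0, [99, 78, 58]), (222, 52.0, [118, 77, 33]), (224, 52.9, [135, 90, 42]), (226, 52
[... 290 characters left out ...]
, 60]), (248, 19.7, [61, 66, 72])]
20 [(204, 19.8, [59, 64, 70]), (206, 19.6, [59, 64, 70]), (208, 19.9, [59, 64, 70]), (210, 19.9, [59, 64, 70]), (212, 19.6, [68, 73, 76]), (220, 51.2, [108, 86, 63]), (222, 52.4, [117, 77, 33]), (224, 52.9, [135, 89, 42]), (226, 53.0, [123, 81, 40]), (228, 53.6, [99, 70, 44]), (230, 56.4, [67, 70, 71]), (232, 56.5, [65, 70, 74]), (234, 55.6, [72, 69, 65]), (236, 53.9, [115, 76, 43]), (238, 52.4, [131, 86, 41]), (240, 52.8, [134, 89, 42]), (242, 52.6, [124, 82, 39]), (244, 39.5, [57, 39, 20]), (246, 20.0, [59, 64, 70]), (248, 20.0, [60, 66, 71])]
rel mm [ 123.1 -150.9   18.6] rv [-1.000e-03  1.000e-03  1.067e+00] | now [0.5499 0.0496 0.2184] yaw 85.12 t 15.3
```

View pics/w3.png

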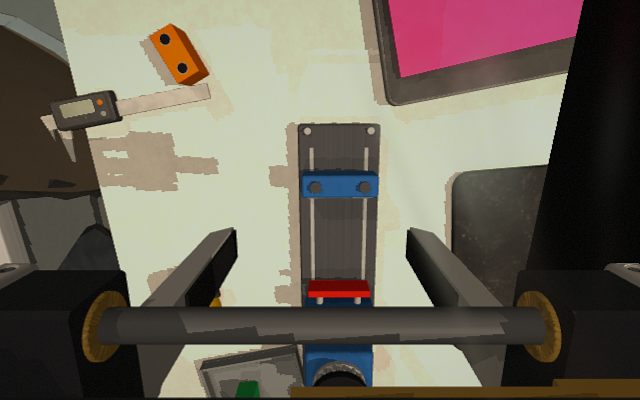

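```bash
python3 - <<'E'
from h import *
i,p,d=shot("wrist");P=pts(i,d)*1000
for u,v in((208,92),(195,96),(170,98),(130,103),(90,108),(62,88)): print((u,v),P[v,u].round(1))
q=P[80:115,190:225].reshape(-1,3);print(np.percentile(q[:,2],[5,50,95]))
g=P[...,2]
a=np.radians(113.2);L=np.array([np.cos(a),np.sin(a)]);S=np.array([L[1],-L[0]])
r=P[...,:2]-np.array([416.5,187.6]);l=r@L;s=r@S
for lo,hi in((27,45),(-45,-27)):
    m=(l>lo)&(l<hi)&(abs(s)<11)&(d>0);print(lo,m.sum(),np.percentile(g[m],[5,50,90,100]).round(1) if m.sum() else '')
E
```

```text
(208, 92) [434.  151.5   3.6]
(195, 96) [419.7 148.4   5.4]
(170, 98) [392.1 148.7   5.5]
(130, 103) [347.5 147.2   6. ]
(90, 108) [309.1 145.   16.4]
(62, 88) [203.1 181.9 -97.9]
[-1.62471886  0.06235666  6.15799865]
27 172 [-1.7 -0.5  0.5  1.6]
-45 357 [-1.2  4.4  5.8  7.7]
```

```bash
python3 - <<'E'
from h import *
rel(.4165,.1876,.12,23.2)
E
```

```text
rel mm [ 126.3 -144.5   98.7] rv [-1.000e-03  1.000e-03  1.081e+00] | now [0.55   0.0496 0.2186] yaw 85.16 t 15.35
```

Converted, -144.5 mm / 600 = -0.2408, 126 mm / 600 = 0.21, 1.081 rad / 1.5708 = 0.6882.

Call:
arm_command:
  plan:
    - [[0.21,-0.2408,0,0,0,0.6882,-0.35],[0.21,-0.2408,0.0833,0,0,0.6882,-0.35],[0.21,-0.2408,0.165,0,0,0.6882,-0.35],[0.21,-0.2408,0.165,0,0,0.6882,-0.35],[0.21,-0.2408,0.165,0,0,0.6882,-0.35],[0.21,-0.2408,0.165,0,0,0.6882,-0.35],[0.21,-0.2408,0.165,0,0,0.6882,-0.35],[0.21,-0.2408,0.165,0,0,0.6882,-0.35],[0.21,-0.2408,0.165,0,0,0.6882,-0.35],[0.21,-0.2408,0.165,0,0,0.6882,-0.35]]
  squeeze: 25

```text
time_s: 16.35
ee_pos: [0.4163, 0.1869, 0.1201]
eef_rot: [3.142, 0.0, 0.409]
force: [-0.5, 0.0, -0.2]
grip_width: 0.0637
grip_force: 0.0
```

```bash
python3 - <<'E'
from h import *
i,p,d=shot("wrist")
for b in blobs(p,i,d,"orange",100): print(*b)
rel(.4165,.1876,.016,23.2)
E
```

```text
orange 2358 [158.0, 126.0] ztop 0.0363 c [420.9 325.1] size [49.6 26.5] ang 80.6
orange 1665 [320.0, 203.0] ztop 0.0365 c [416.3 187.7] size [25.9 49.7] ang 24.1
rel mm [  0.5  -0.6 104.2] rv [-0.     0.     0.004] | now [0.4163 0.1869 0.1202] yaw 23.44 t 16.4
```

Converted, 104 mm / 600 = 0.1733, 85 mm / 600 = 0.1417.

Call:
arm_command:
  plan:
    - [[0.0008,-0.001,0.075,0,0,0,-0.35],[0.0008,-0.001,0.1417,0,0,0,-0.35],[0.0008,-0.001,0.1733,0,0,0,-0.35],[0.0008,-0.001,0.1733,0,0,0,-0.35],[0.0008,-0.001,0.1733,0,0,0,1],[0.0008,-0.001,0.1733,0,0,0,1],[0.0008,-0.001,0.1733,0,0,0,1],[0.0008,-0.001,0.1733,0,0,0,1],[0.0008,-0.001,0.1,0,0,0,1],[0.0008,-0.001,0.0333,0,0,0,1],[0.0008,-0.001,-0.0167,0,0,0,1],[0.0008,-0.001,-0.0167,0,0,0,1]]

```text
time_s: 17.6
ee_pos: [0.4183, 0.1884, 0.1345]
eef_rot: [3.141, -0.008, 0.409]
force: [-0.4, 0.5, -1.2]
grip_width: 0.0495
grip_force: 25.0
```

```bash
python3 - <<'E'
from h import *
print(ctrl.get_obs()['grip_width'],ctrl.get_obs()['grip_force'])
rel(.566,.0159,.13,85.45)
E
```

```text
0.049491827189605875 24.999749064445496
rel mm [ 66.9 217.    5.1] rv [ 0.005 -0.007 -1.082] | now [0.4183 0.1884 0.1345] yaw 23.43 t 17.6
```

Converted, 217 mm / 600 = 0.3617, 67 mm / 600 = 0.1117, -1.082 rad / 1.5708 = -0.6888.

Call:
arm_command:
  plan:
    - [[0.1117,0.3617,0.0083,0,0,-0.6888,1],[0.1117,0.3617,0.0083,0,0,-0.6888,1],[0.1117,0.3617,0.0083,0,0,-0.6888,1],[0.1117,0.3617,0.0083,0,0,-0.6888,1],[0.1117,0.3617,0.0083,0,0,-0.6888,1],[0.1117,0.3617,0.0083,0,0,-0.6888,1],[0.1117,0.3617,0.0083,0,0,-0.6888,1],[0.1117,0.3617,0.0083,0,0,-0.6888,1],[0.1117,0.3617,0.0083,0,0,-0.6888,1],[0.1117,0.3617,0.0083,0,0,-0.6888,1],[0.1117,0.3617,0.0083,0,0,-0.6888,1]]

```text
time_s: 18.7
ee_pos: [0.5642, 0.0153, 0.125]
eef_rot: [-3.141, 0.0, 1.489]
force: [-0.4, 0.9, -1.1]
grip_width: 0.0497
grip_force: 25.0
```

```bash
python3 - <<'E'
from h import *
print(ctrl.get_obs()['grip_width'],ctrl.get_obs()['grip_force'])
i,p,d=shot("wrist")
for b in blobs(p,i,d,"orange",100)+blobs(p,i,d,"blue",200): print(*b)
rel(.566,.0159,.038,85.45)
E
```

```text
0.04968657780250545 24.999793767929077
orange 3913 [322.0, 257.0] ztop 0.1438 c [564.5  13.7] size [26.3 49.4] ang 85.7
blue 3229 [323.0, 167.0] ztop 0.0534 c [568.2  44.7] size [23.6 78.5] ang 85.2
blue 1444 [323.0, 352.0] ztop 0.053 c [ 555.8 -112.6] size [17.9 77.9] ang 85.1
blue 1595 [324.0, 376.0] ztop 0.0481 c [ 553.1 -148.3] size [ 4.4 77.9] ang 86.2
rel mm [ 0.8  1.8 87.1] rv [-0.     0.    -0.002] | now [0.5642 0.0152 0.1251] yaw 85.33 t 18.75
```

Converted, 87.5 mm / 600 = 0.1458, 1.6 mm / 600 = 0.0027, -0.002 rad / 1.5708 = -0.0013.

Call:
arm_command:
  plan:
    - [[0.0033,0.0027,0,0,0,-0.0013,1],[0.0033,0.0027,0.0667,0,0,-0.0013,1],[0.0033,0.0027,0.1167,0,0,-0.0013,1],[0.0033,0.0027,0.14,0,0,-0.0013,1],[0.0033,0.0027,0.1458,0,0,-0.0013,1],[0.0033,0.0027,0.1458,0,0,-0.0013,1],[0.0033,0.0027,0.1458,0,0,-0.0013,1],[0.0033,0.0027,0.1458,0,0,-0.0013,-0.4],[0.0033,0.0027,0.1458,0,0,-0.0013,-0.4],[0.0033,0.0027,0.1458,0,0,-0.0013,-0.4],[0.0033,0.0027,0.1458,0,0,-0.0013,-0.4]]

```text
time_s: 19.85
ee_pos: [0.5661, 0.017, 0.0379]
eef_rot: [3.141, 0.0, 1.493]
force: [0.5, 0.9, -0.4]
grip_width: 0.0661
grip_force: 0.0
```

Converted, -150 mm / 600 = -0.25, -100 mm / 600 = -0.1667.

Call:
arm_command:
  plan:
    - [[0,0,-0.0833,0,0,0,-0.4],[0,0,-0.1667,0,0,0,-0.4],[0,0,-0.25,0,0,0,-0.4],[0,0,-0.25,0,0,0,-0.4],[0,0,-0.25,0,0,0,-0.4]]

```text
time_s: 20.35
ee_pos: [0.5663, 0.0171, 0.1884]
eef_rot: [3.14, -0.0, 1.493]
force: [0.5, 0.3, -0.1]
grip_width: 0.0658
grip_force: 0.0
```

```bash
python3 - <<'E'
from h import *
i,p,d=shot("wrist")
for b in blobs(p,i,d,"orange",100): print(*b)
i,p,d=shot("side")
for b in blobs(p,i,d,"orange",100)+blobs(p,i,d,"green",100): print(*b)
rel(.5395,.3175,.12,172.5)
E
```

```text
orange 1269 [321.0, 191.0] ztop 0.0565 c [567.  16.] size [25.2 49.6] ang 85.2
orange 300 [466.0, 244.0] ztop 0.0392 c [420.  324.5] size [48.3 29.7] ang 81.0
orange 246 [330.0, 251.0] ztop 0.0588 c [566.5  14.7] size [25.9 52.1] ang 84.0
orange 299 [452.0, 286.0] ztop 0.0381 c [539.  317.8] size [48.1 29.6] ang 80.6
green 262 [258.0, 178.0] ztop 0.0427 c [ 425.6 -250.1] size [27.2 50. ] ang 0.2
rel mm [297.5 -49.2  66.4] rv [-2.000e-03 -1.000e-03 -1.518e+00] | now [0.5655 0.0171 0.1864] yaw 85.53 t 20.45
```

Converted, 297 mm / 600 = 0.495, 66 mm / 600 = 0.11, -1.515 rad / 1.5708 = -0.9645.

Call:
arm_command:
  plan:
    - [[0.495,-0.0817,0,0,0,-0.9645,-0.6],[0.495,-0.0817,0.0333,0,0,-0.9645,-0.6],[0.495,-0.0817,0.11,0,0,-0.9645,-0.6],[0.495,-0.0817,0.11,0,0,-0.9645,-0.6],[0.495,-0.0817,0.11,0,0,-0.9645,-0.6],[0.495,-0.0817,0.11,0,0,-0.9645,-0.6],[0.495,-0.0817,0.11,0,0,-0.9645,-0.6],[0.495,-0.0817,0.11,0,0,-0.9645,-0.6],[0.495,-0.0817,0.11,0,0,-0.9645,-0.6],[0.495,-0.0817,0.11,0,0,-0.9645,-0.6],[0.495,-0.0817,0.11,0,0,-0.9645,-0.6],[0.495,-0.0817,0.11,0,0,-0.9645,-0.6]]

```text
time_s: 21.65
ee_pos: [0.5399, 0.3167, 0.1205]
eef_rot: [-3.141, -0.002, 3.004]
force: [-0.4, 0.2, 0.4]
grip_width: 0.0751
grip_force: 0.0
```

```bash
python3 - <<'E'
from h import *
i,p,d=shot("wrist")
for b in blobs(p,i,d,"orange",100): print(*b)
rel(.5395,.3175,.014,172.5)
E
```

```text
orange 2596 [310.0, 43.0] ztop 0.0365 c [420.4 325.2] size [49.6 26.3] ang 81.1
orange 1630 [323.0, 204.0] ztop 0.0365 c [540.6 318. ] size [49.3 25.6] ang 83.3
rel mm [  0.5   0.7 106.8] rv [-0.001 -0.001 -0.007] | now [0.54   0.3168 0.1208] yaw 172.1 t 21.7
```

Converted, 105 mm / 600 = 0.175, 85 mm / 600 = 0.1417, -0.02 rad / 1.5708 = -0.0127.

Call:
arm_command:
  plan:
    - [[-0.0007,0.0022,0.075,0,0,-0.0127,-0.6],[-0.0007,0.0022,0.1417,0,0,-0.0127,-0.6],[-0.0007,0.0022,0.175,0,0,-0.0127,-0.6],[-0.0007,0.0022,0.175,0,0,-0.0127,-0.6],[-0.0007,0.0022,0.175,0,0,-0.0127,1],[-0.0007,0.0022,0.175,0,0,-0.0127,1],[-0.0007,0.0022,0.175,0,0,-0.0127,1],[-0.0007,0.0022,0.175,0,0,-0.0127,1],[-0.0007,0.0022,0.175,0,0,-0.0127,1],[-0.0007,0.0022,0.1,0,0,-0.0127,1],[-0.0007,0.0022,0.0333,0,0,-0.0127,1],[-0.0007,0.0022,-0.0167,0,0,-0.0127,1]]

```text
time_s: 22.9
ee_pos: [0.5412, 0.3184, 0.1347]
eef_rot: [3.14, 0.002, 3.028]
force: [-0.1, 0.1, -0.8]
grip_width: 0.0501
grip_force: 25.0
```

```bash
python3 - <<'E'
from h import *
print(ctrl.get_obs()['grip_width'],ctrl.get_obs()['grip_force'])
rel(.5635,-.012,.13,85.45)
E
```

```text
0.050123450973915136 24.992089569568634
rel mm [ -59.7 -325.7    4.4] rv [3.000e-03 1.000e-03 1.536e+00] | now [0.5412 0.3184 0.1347] yaw 173.47 t 22.9
```

Converted, -325 mm / 600 = -0.5417, -60 mm / 600 = -0.1, 1.536 rad / 1.5708 = 0.9778.

Call:
arm_command:
  plan:
    - [[-0.1,-0.5417,0,0,0,0.9778,1],[-0.1,-0.5417,0,0,0,0.9778,1],[-0.1,-0.5417,0,0,0,0.9778,1],[-0.1,-0.5417,0,0,0,0.9778,1],[-0.1,-0.5417,0,0,0,0.9778,1],[-0.1,-0.5417,0,0,0,0.9778,1],[-0.1,-0.5417,0,0,0,0.9778,1],[-0.1,-0.5417,0,0,0,0.9778,1],[-0.1,-0.5417,0,0,0,0.9778,1],[-0.1,-0.5417,0,0,0,0.9778,1],[-0.1,-0.5417,0,0,0,0.9778,1],[-0.1,-0.5417,0,0,0,0.9778,1]]

```text
time_s: 24.1
ee_pos: [0.5635, -0.0115, 0.1319]
eef_rot: [3.141, 0.0, 1.491]
force: [-1.5, -0.2, -0.3]
grip_width: 0.05
grip_force: 25.0
```

```bash
python3 - <<'E'
from h import *
print(ctrl.get_obs()['grip_width'],ctrl.get_obs()['grip_force'])
i,p,d=shot("wrist")
for b in blobs(p,i,d,"orange",100)+blobs(p,i,d,"blue",200): print(*b)
rel(.5635,-.0120,.0355,85.45)
E
```

```text
0.05003757865725699 24.99259203672409
orange 1945 [322.0, 171.0] ztop 0.0565 c [567.   15.3] size [26.5 49.4] ang 85.3
orange 5587 [322.0, 244.0] ztop 0.1503 c [563.9 -10.5] size [26.6 49.7] ang 85.1
blue 2865 [320.0, 132.0] ztop 0.0535 c [568.   44.6] size [22.8 78.3] ang 85.5
blue 1100 [315.0, 300.0] ztop 0.0518 c [556.7 -98.2] size [ 4.4 78.3] ang 85.6
blue 3003 [321.0, 362.0] ztop 0.0601 c [ 551.6 -160.5] size [28.4 78.9] ang 86.3
rel mm [-0.5 -0.  96.4] rv [0.    0.    0.002] | now [ 0.5636 -0.0115  0.1319] yaw 85.54 t 24.15
```

Converted, 94 mm / 600 = 0.1567, -2.5 mm / 600 = -0.0042, 0.002 rad / 1.5708 = 0.0013.

Call:
arm_command:
  plan:
    - [[-0.0042,0,0,0,0,0.0013,1],[-0.0042,0,0.0667,0,0,0.0013,1],[-0.0042,0,0.125,0,0,0.0013,1],[-0.0042,0,0.15,0,0,0.0013,1],[-0.0042,0,0.1567,0,0,0.0013,1],[-0.0042,0,0.1567,0,0,0.0013,1],[-0.0042,0,0.1567,0,0,0.0013,1],[-0.0042,0,0.1567,0,0,0.0013,-0.4],[-0.0042,0,0.1567,0,0,0.0013,-0.4],[-0.0042,0,0.1567,0,0,0.0013,-0.4],[-0.0042,0,0.1567,0,0,0.0013,-0.4]]

```text
time_s: 25.25
ee_pos: [0.5635, -0.014, 0.0379]
eef_rot: [3.141, 0.0, 1.49]
force: [0.2, -0.3, 0.5]
grip_width: 0.0659
grip_force: 0.0
```

Converted, -150 mm / 600 = -0.25, -100 mm / 600 = -0.1667.

Call:
arm_command:
  plan:
    - [[0,0,-0.0833,0,0,0,-0.4],[0,0,-0.1667,0,0,0,-0.4],[0,0,-0.25,0,0,0,-0.4],[0,0,-0.25,0,0,0,-0.4],[0,0,-0.25,0,0,0,-0.4]]

```text
time_s: 25.75
ee_pos: [0.5636, -0.014, 0.1884]
eef_rot: [3.14, 0.0, 1.49]
force: [-0.7, -0.4, -0.0]
grip_width: 0.0659
grip_force: 0.0
```

```bash
python3 - <<'E'
from h import *
i,p,d=shot("wrist")
for b in blobs(p,i,d,"orange",100): print(*b)
i,p,d=shot("side")
for b in blobs(p,i,d,"orange",100)+blobs(p,i,d,"green",100): print(*b)
rel(.4205,.325,.12,171)
E
```

```text
orange 2597 [321.0, 173.0] ztop 0.0566 c [565.8   1.4] size [54.6 49.5] ang 84.8
orange 506 [324.0, 249.0] ztop 0.0592 c [5.643e+02 5.000e-01] size [55.4 51.8] ang 85.3
orange 300 [466.0, 244.0] ztop 0.0391 c [420.4 324.3] size [48.2 29.4] ang 80.0
green 262 [258.0, 178.0] ztop 0.0436 c [ 425.5 -249.5] size [48.8 26.5] ang 87.9
rel mm [ 326.3 -169.2   66.7] rv [-0.002 -0.002 -1.495] | now [ 0.5628 -0.014   0.1863] yaw 85.36 t 25.85
```

Converted, 326 mm / 600 = 0.5433, -169 mm / 600 = -0.2817, -1.495 rad / 1.5708 = -0.9517.

Call:
arm_command:
  plan:
    - [[0.5433,-0.2817,0,0,0,-0.9517,-0.6],[0.5433,-0.2817,0.0167,0,0,-0.9517,-0.6],[0.5433,-0.2817,0.0667,0,0,-0.9517,-0.6],[0.5433,-0.2817,0.11,0,0,-0.9517,-0.6],[0.5433,-0.2817,0.11,0,0,-0.9517,-0.6],[0.5433,-0.2817,0.11,0,0,-0.9517,-0.6],[0.5433,-0.2817,0.11,0,0,-0.9517,-0.6],[0.5433,-0.2817,0.11,0,0,-0.9517,-0.6],[0.5433,-0.2817,0.11,0,0,-0.9517,-0.6],[0.5433,-0.2817,0.11,0,0,-0.9517,-0.6],[0.5433,-0.2817,0.11,0,0,-0.9517,-0.6],[0.5433,-0.2817,0.11,0,0,-0.9517,-0.6]]

```text
time_s: 27.05
ee_pos: [0.421, 0.3243, 0.1208]
eef_rot: [-3.14, -0.001, 2.98]
force: [0.1, -0.0, -0.2]
grip_width: 0.0751
grip_force: 0.0
```

```bash
python3 - <<'E'
from h import *
i,p,d=shot("wrist")
for b in blobs(p,i,d,"orange",100): print(*b)
rel(.4205,.325,.015,171)
E
```

```text
orange 1633 [322.0, 202.0] ztop 0.0365 c [420.2 325.2] size [49.1 25.2] ang 80.6
rel mm [  0.6   0.7 106. ] rv [-0.001 -0.001 -0.004] | now [0.4211 0.3243 0.121 ] yaw 170.76 t 27.1
```

Converted, 105 mm / 600 = 0.175, 85 mm / 600 = 0.1417.

Call:
arm_command:
  plan:
    - [[0.0015,0.0013,0.075,0,0,0,-0.6],[0.0015,0.0013,0.1417,0,0,0,-0.6],[0.0015,0.0013,0.175,0,0,0,-0.6],[0.0015,0.0013,0.175,0,0,0,-0.6],[0.0015,0.0013,0.175,0,0,0,1],[0.0015,0.0013,0.175,0,0,0,1],[0.0015,0.0013,0.175,0,0,0,1],[0.0015,0.0013,0.175,0,0,0,1],[0.0015,0.0013,0.175,0,0,0,1],[0.0015,0.0013,0.1,0,0,0,1],[0.0015,0.0013,0.0333,0,0,0,1],[0.0015,0.0013,-0.0167,0,0,0,1]]

```text
time_s: 28.3
ee_pos: [0.4208, 0.3257, 0.1345]
eef_rot: [3.14, 0.002, 2.985]
force: [-0.5, 0.3, -1.1]
grip_width: 0.0497
grip_force: 25.0
```

```bash
python3 - <<'E'
from h import *
print(ctrl.get_obs()['grip_width'],ctrl.get_obs()['grip_force'])
rel(.5612,-.0425,.13,85.45)
E
```

```text
0.04969765865246373 24.99955505132675
rel mm [-196.2 -341.8    4.3] rv [0.002 0.    1.493] | now [0.4208 0.3257 0.1345] yaw 171.01 t 28.3
```

Converted, -342 mm / 600 = -0.57, -196 mm / 600 = -0.3267, 1.493 rad / 1.5708 = 0.9505.

Call:
arm_command:
  plan:
    - [[-0.3267,-0.57,0,0,0,0.9505,1],[-0.3267,-0.57,0,0,0,0.9505,1],[-0.3267,-0.57,0,0,0,0.9505,1],[-0.3267,-0.57,0,0,0,0.9505,1],[-0.3267,-0.57,0,0,0,0.9505,1],[-0.3267,-0.57,0,0,0,0.9505,1],[-0.3267,-0.57,0,0,0,0.9505,1],[-0.3267,-0.57,0,0,0,0.9505,1],[-0.3267,-0.57,0,0,0,0.9505,1],[-0.3267,-0.57,0,0,0,0.9505,1],[-0.3267,-0.57,0,0,0,0.9505,1],[-0.3267,-0.57,0,0,0,0.9505,1]]

```text
time_s: 29.5
ee_pos: [0.5607, -0.0427, 0.1319]
eef_rot: [3.141, 0.0, 1.496]
force: [0.1, -0.1, -0.6]
grip_width: 0.0499
grip_force: 25.0
```

```bash
python3 - <<'E'
from h import *
print(ctrl.get_obs()['grip_width'],ctrl.get_obs()['grip_force'])
i,p,d=shot("wrist")
for b in blobs(p,i,d,"orange",100)+blobs(p,i,d,"blue",200): print(*b)
i,p,d=shot("side")
for b in blobs(p,i,d,"red",100): print(*b)
rel(.5612,-.0425,.0375,85.45)
E
```

```text
0.04985466892363113 24.999830424785614
orange 4034 [323.0, 147.0] ztop 0.0565 c [565.8   1.3] size [55.1 49.5] ang 84.4
orange 5611 [321.0, 244.0] ztop 0.1504 c [561.1 -42. ] size [27.  49.7] ang 85.8
blue 2668 [313.0, 88.0] ztop 0.0535 c [562.3  45. ] size [22.9 67. ] ang 85.7
blue 1606 [321.0, 287.0] ztop 0.053 c [ 555.5 -113. ] size [17.3 78.4] ang 85.4
blue 455 [282.0, 359.0] ztop 0.0604 c [ 515.1 -177.4] size [46.1 18.7] ang 61.9
blue 445 [359.0, 359.0] ztop 0.0605 c [ 585.7 -182.4] size [18.9 46. ] ang 20.8
red 268 [182.0, 211.0] ztop 0.1199 c [ 619.9 -354.7] size [ 6.  12.9] ang 48.2
red 140 [219.0, 210.0] ztop 0.141 c [ 593.9 -260.2] size [24.1 22.7] ang 42.8
rel mm [ 0.1  0.4 94.3] rv [0.    0.    0.004] | now [ 0.5607 -0.0426  0.1318] yaw 85.7 t 29.6
```

Converted, 94 mm / 600 = 0.1567, 90 mm / 600 = 0.15, 0.004 rad / 1.5708 = 0.0025.

Call:
arm_command:
  plan:
    - [[0,0.0005,0,0,0,0.0025,1],[0,0.0005,0.0667,0,0,0.0025,1],[0,0.0005,0.125,0,0,0.0025,1],[0,0.0005,0.15,0,0,0.0025,1],[0,0.0005,0.1567,0,0,0.0025,1],[0,0.0005,0.1567,0,0,0.0025,1],[0,0.0005,0.1567,0,0,0.0025,1],[0,0.0005,0.1567,0,0,0.0025,-0.4],[0,0.0005,0.1567,0,0,0.0025,-0.4],[0,0.0005,0.1567,0,0,0.0025,-0.4],[0,0.0005,0.1567,0,0,0.0025,-0.4]]

```text
time_s: 30.7
ee_pos: [0.5611, -0.0429, 0.0378]
eef_rot: [3.141, 0.0, 1.488]
force: [0.7, 0.2, 0.7]
grip_width: 0.066
grip_force: 0.0
```

Converted, -170 mm / 600 = -0.2833, -150 mm / 600 = -0.25.

Call:
arm_command:
  plan:
    - [[0,0,-0.0833,0,0,0,-0.4],[0,0,-0.1667,0,0,0,-0.4],[0,0,-0.25,0,0,0,-0.4],[0,0,-0.2833,0,0,0,-0.4],[0,0,-0.2833,0,0,0,-0.4]]

```text
time_s: 31.2
ee_pos: [0.5622, -0.043, 0.2112]
eef_rot: [3.136, 0.0, 1.488]
force: [0.1, -0.0, -0.5]
grip_width: 0.0658
grip_force: 0.0
```

```bash
python3 - <<'E'
from h import *
i,p,d=shot("wrist","w4.png")
for b in blobs(p,i,d,"orange",100)+blobs(p,i,d,"red",100): print(*b)
i,p,d=shot("side")
for b in blobs(p,i,d,"orange",100)+blobs(p,i,d,"green",100)+blobs(p,i,d,"red",100): print(*b)
rel(.595,-.26,.21,5)
E
```

```text
orange 3544 [319.0, 153.0] ztop 0.0566 c [564.5 -13.2] size [83.  49.9] ang 85.2
red 918 [319.0, 215.0] ztop 0.0502 c [558.7 -78.6] size [ 8.2 69.7] ang 84.9
red 190 [404.0, 381.0] ztop 0.0181 c [ 651.  -324.4] size [ 4.7 29.7] ang 76.9
orange 770 [319.0, 246.0] ztop 0.0592 c [564.1 -14.5] size [84.3 52.7] ang 85.7
green 262 [258.0, 178.0] ztop 0.0433 c [ 426.4 -250.1] size [50.6 27.7] ang 89.2
red 255 [182.0, 210.0] ztop 0.1222 c [ 620.  -354.7] size [ 6.1 13.4] ang 42.3
red 141 [219.0, 210.0] ztop 0.1405 c [ 593.5 -260.6] size [21.9 23.1] ang 63.5
red 145 [296.0, 237.0] ztop 0.0522 c [558.9 -79.6] size [ 8.8 66.9] ang 85.9
rel mm [-213.6   52.1   -3. ] rv [-0.     0.     1.401] | now [ 0.5608 -0.0428  0.207 ] yaw 85.25 t 31.3
```

View pics/w4.png

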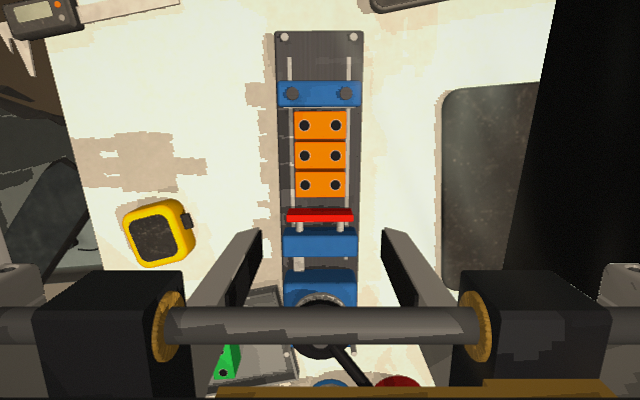

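```bash
python3 - <<'E'
from h import *
rel(.5948,-.2602,.207,0)
E
```

```text
rel mm [-213.8   51.9   -0. ] rv [-0.     0.     1.488] | now [ 0.5608 -0.0428  0.207 ] yaw 85.25 t 31.3
```

Converted, -214 mm / 600 = -0.3567, 52 mm / 600 = 0.0867, 1.488 rad / 1.5708 = 0.9473.

Call:
arm_command:
  plan:
    - [[-0.3567,0.0867,0,0,0,0.9473,-0.4],[-0.3567,0.0867,0,0,0,0.9473,-0.4],[-0.3567,0.0867,0,0,0,0.9473,-0.4],[-0.3567,0.0867,0,0,0,0.9473,-0.4],[-0.3567,0.0867,0,0,0,0.9473,-0.4],[-0.3567,0.0867,0,0,0,0.9473,-0.4],[-0.3567,0.0867,0,0,0,0.9473,-0.4],[-0.3567,0.0867,0,0,0,0.9473,-0.4],[-0.3567,0.0867,0,0,0,0.9473,-0.4],[-0.3567,0.0867,0,0,0,0.9473,-0.4],[-0.3567,0.0867,0,0,0,0.9473,-0.4],[-0.3567,0.0867,0,0,0,0.9473,-0.4]]
  squeeze: 40

```text
time_s: 32.5
ee_pos: [0.5948, -0.2603, 0.2062]
eef_rot: [-3.141, 0.002, 0.004]
force: [0.2, 0.0, -0.1]
grip_width: 0.0655
grip_force: 0.0
```

```bash
python3 - <<'E'
from h import *
i,p,d=shot("wrist")
P=pts(i,d);m=mask(p,"red")>0
q=P[m&(P[...,2]>.132)&(P[...,1]>-.3)&(d>0)];print(len(q),cv2.minEnclosingCircle((q[:,:2]*1000).astype(np.float32)) if len(q) else '')
o=ctrl.get_obs();print(o['ee_pos'],o['eef_rot'])
E
```

```text
832 ((594.5087280273438, -260.3154296875), 12.786232948303223)
[ 0.59492155 -0.26034505  0.20658443] [-3.14084101e+00  1.42721230e-03  3.74040484e-03]
```

Converted, 103.5 mm / 600 = 0.1725, 100 mm / 600 = 0.1667.

Call:
arm_command:
  plan:
    - [[0,0,0.075,0,0,0,-0.4],[0,0,0.1333,0,0,0,-0.4],[0,0,0.1667,0,0,0,-0.4],[0,0,0.1725,0,0,0,-0.4],[0,0,0.1725,0,0,0,1],[0,0,0.1725,0,0,0,1],[0,0,0.1725,0,0,0,1],[0,0,0.1725,0,0,0,1],[0,0,0.1725,0,0,0,1],[0,0,0.1725,0,0,0,1],[0,0,0.1725,0,0,0,1],[0,0,0.1725,0,0,0,1]]

```text
time_s: 33.75
ee_pos: [0.5952, -0.2605, 0.1045]
eef_rot: [3.141, -0.0, -0.0]
force: [0.1, 0.5, 2.0]
grip_width: 0.023
grip_force: 40.0
```

```bash
python3 - <<'E'
from h import *
o=ctrl.get_obs();v=vice(o['ee_pos']*1000);print(o['ee_pos'],o['force'],o['grip_width'],v,np.hypot(*v),np.arctan2(v[1],-v[0]))
arc([-.4,-.2,0,.2,.4,.55,.67])
E
```

```text
[ 0.59524014 -0.26046985  0.10446828] [0.08608575 0.50703847 1.97931902] 0.023024033125092644 (np.float64(-68.73422281242638), np.float64(-51.049524330075506)) 85.61803151179807 -0.6388185006855187
-0.4 [-18.7   8.1]
-0.2 [-35.2  11.8]
0 [-52.2  12.2]
0.2 [-68.9   9.1]
0.4 [-84.6   2.9]
0.55 [-95.5  -3.8]
0.67 [-103.3  -10.3]
```

Converted, -103.3 mm / 600 = -0.1722, -95.5 mm / 600 = -0.1592.

Call:
arm_command:
  plan:
    - [[-0.015,0.0078,0,0,0,0,1],[-0.0312,0.0135,0,0,0,0,1],[-0.0587,0.0197,0,0,0,0,1],[-0.087,0.0203,0,0,0,0,1],[-0.1148,0.0152,0,0,0,0,1],[-0.141,0.0048,0,0,0,0,1],[-0.1592,-0.0063,0,0,0,0,1],[-0.1722,-0.0172,0,0,0,0,1],[-0.1722,-0.0172,0,0,0,0,1]]

```text
time_s: 34.65
ee_pos: [0.4913, -0.2493, 0.1044]
eef_rot: [-3.141, -0.002, -0.0]
force: [8.3, 4.3, -1.4]
grip_width: 0.0236
grip_force: 40.0
```

```bash
cat >> h.py <<'E'
def st():
    o=ctrl.get_obs();v=vice(o['ee_pos']*1000);t=np.arctan2(v[1],-v[0]);print('z',o['ee_pos'][2].round(4),'F',o['force'].round(1),o['grip_width'].round(4),'r',round(np.hypot(*v),1),'th',round(t,3))
    i,p,d=shot("side")
    for b in blobs(p,i,d,"orange",100)+blobs(p,i,d,"red",80)+blobs(p,i,d,"blue",200):
        if 540<b[6][0]<600 and b[6][1]>-150: print(*b)
    return t
E
python3 - <<'E'
from h import *
t=st();arc([.5,.3,.1,-.1,-.3,round(t-1.178,3)])
E
```

```text
Traceback (most recent call last):
  File "h.py", line 45, in st
    o=ctrl.get_obs();v=vice(o['ee_pos']*1000);t=np.arctan2(v[1],-v[0]);print('z',o['ee_pos'][2].round(4),'F',o['force'].round(1),o['grip_width'].round(4),'r',round(np.hypot(*v),1),'th',round(t,3))
                                                                                                                                 ^^^^^^^^^^^^^^^^^^^^^
AttributeError: 'float' object has no attribute 'round'
```

```bash
sed -i "s/o\['grip_width'\].round(4)/round(o['grip_width'],4)/" h.py; python3 - <<'E'
from h import *
t=st();arc([.5,.3,.1,-.1,-.3,round(t-1.178,3)])
E
```

```text
z 0.1044 F [ 8.3  4.3 -1.4] 0.0236 r 84.8 th 0.682
orange 773 [319.0, 246.0] ztop 0.0588 c [563.6 -14.4] size [84.1 51. ] ang 84.5
red 125 [301.0, 239.0] ztop 0.0525 c [559.5 -65.3] size [ 9.4 68.7] ang 84.3
blue 355 [290.0, 234.0] ztop 0.0556 c [557.5 -95.1] size [24.4 79. ] ang 85.2
blue 295 [341.0, 256.0] ztop 0.056 c [567.8  44.6] size [23.1 77.9] ang 85.8
0.5 [11.7  9.5]
0.3 [26.7 17.3]
0.1 [43. 22.]
-0.1 [60.  23.3]
-0.3 [76.8 21.3]
-0.496 [92.6 16.1]
```

Converted, 92.6 mm / 600 = 0.1543, 76.8 mm / 600 = 0.128.

Call:
arm_command:
  plan:
    - [[0,0,-0.0133,0,0,0,1],[0,0,-0.0233,0,0,0,1],[0,0,-0.0233,0,0,0,1],[0.0195,0.0158,-0.0233,0,0,0,1],[0.0445,0.0288,-0.0233,0,0,0,1],[0.0717,0.0367,-0.0233,0,0,0,1],[0.1,0.0388,-0.0233,0,0,0,1],[0.128,0.0355,-0.0233,0,0,0,1],[0.1543,0.0268,-0.0233,0,0,0,1],[0.1543,0.0268,-0.0233,0,0,0,1],[0.1543,0.0268,-0.01,0,0,0,1],[0.1543,0.0268,0,0,0,0,1]]

```text
time_s: 35.9
ee_pos: [0.5839, -0.2666, 0.1042]
eef_rot: [-3.141, -0.001, -0.001]
force: [1.7, 3.3, 5.3]
grip_width: 0.0235
grip_force: 40.0
```

```bash
python3 - <<'E'
from h import *
t=st();arc([-.3,-.1,.1,.3,.5,.6,.68])
E
```

```text
z 0.1042 F [1.7 3.3 5.3] 0.0235 r 85.7 th -0.488
orange 772 [319.0, 246.0] ztop 0.0593 c [563.2 -14.1] size [84.9 51.1] ang 85.0
red 125 [301.0, 239.0] ztop 0.0529 c [559.7 -65.6] size [ 8.9 68.2] ang 84.7
blue 355 [290.0, 234.0] ztop 0.0553 c [558.1 -95.5] size [24.6 78.6] ang 85.2
blue 299 [341.0, 256.0] ztop 0.0562 c [568.2  44.5] size [23.  78.7] ang 85.2
-0.3 [-15.7   4.2]
-0.1 [-32.5   6.3]
0.1 [-49.5   4.9]
0.3 [-65.8   0.3]
0.5 [-80.8  -7.6]
0.6 [-87.7 -12.6]
0.68 [-92.8 -17. ]
```

Converted, -92.8 mm / 600 = -0.1547, -87.7 mm / 600 = -0.1462.

Call:
arm_command:
  plan:
    - [[-0.0262,0.007,0,0,0,0,1],[-0.0542,0.0105,0,0,0,0,1],[-0.0825,0.0082,0,0,0,0,1],[-0.1097,0.0005,0,0,0,0,1],[-0.1347,-0.0127,0,0,0,0,1],[-0.1462,-0.021,0,0,0,0,1],[-0.1547,-0.0283,0,0,0,0,1],[-0.1547,-0.0283,0,0,0,0,1]]

```text
time_s: 36.75
ee_pos: [0.4914, -0.249, 0.1045]
eef_rot: [3.141, -0.002, -0.001]
force: [6.3, 2.0, -2.1]
grip_width: 0.0233
grip_force: 40.0
```

```bash
python3 - <<'E'
from h import *
t=st();arc([.5,.3,.1,-.1,-.3,round(t-1.178,3)])
E
```

```text
z 0.1045 F [ 6.3  2.  -2.1] 0.0233 r 84.5 th 0.683
orange 718 [321.0, 247.0] ztop 0.0592 c [564.   -8.4] size [79. 52.] ang 86.1
red 83 [305.0, 242.0] ztop 0.0525 c [560. -52.] size [ 7.4 69.6] ang 86.6
blue 356 [295.0, 236.0] ztop 0.0554 c [559.3 -81. ] size [24.3 80.4] ang 84.2
blue 297 [341.0, 256.0] ztop 0.0565 c [567.7  44.3] size [22.7 78.7] ang 85.2
0.5 [11.7  9.8]
0.3 [26.8 17.6]
0.1 [43.1 22.3]
-0.1 [60.  23.6]
-0.3 [76.8 21.6]
-0.495 [92.6 16.4]
```

Converted, 92.6 mm / 600 = 0.1543, 76.8 mm / 600 = 0.128.

Call:
arm_command:
  plan:
    - [[0,0,-0.0133,0,0,0,1],[0,0,-0.0233,0,0,0,1],[0,0,-0.0233,0,0,0,1],[0.0195,0.0163,-0.0233,0,0,0,1],[0.0447,0.0293,-0.0233,0,0,0,1],[0.0718,0.0372,-0.0233,0,0,0,1],[0.1,0.0393,-0.0233,0,0,0,1],[0.128,0.036,-0.0233,0,0,0,1],[0.1543,0.0273,-0.0233,0,0,0,1],[0.1543,0.0273,-0.0233,0,0,0,1],[0.1543,0.0273,-0.01,0,0,0,1],[0.1543,0.0273,0,0,0,0,1]]

```text
time_s: 38.0
ee_pos: [0.5839, -0.2663, 0.1045]
eef_rot: [3.141, -0.002, -0.001]
force: [2.4, 0.4, 1.3]
grip_width: 0.0235
grip_force: 40.0
```

```bash
python3 - <<'E'
from h import *
t=st();arc([-.3,-.1,-.045])
E
```

```text
z 0.1045 F [2.4 0.4 1.3] 0.0235 r 85.5 th -0.49
orange 715 [321.0, 247.0] ztop 0.0591 c [564.   -8.5] size [78.5 52. ] ang 86.3
red 81 [305.0, 242.0] ztop 0.0533 c [559.7 -51.9] size [ 8.4 68.8] ang 84.9
blue 355 [295.0, 236.0] ztop 0.0557 c [557.9 -81.5] size [24.1 79.3] ang 85.9
blue 296 [341.0, 256.0] ztop 0.0561 c [568.3  44.4] size [23.2 77.5] ang 85.9
-0.3 [-15.6   4.5]
-0.1 [-32.5   6.6]
-0.045 [-37.2   6.5]
```

Call:
arm_command:
  plan:
    - [[-0.026,0.0075,0,0,0,0,1],[-0.0542,0.011,0,0,0,0,1],[-0.062,0.0108,0,0,0,0,1],[-0.062,0.0108,0,0,0,0,1],[-0.062,0.0108,0,0,0,0,1]]

```text
time_s: 38.55
ee_pos: [0.5474, -0.2726, 0.1046]
eef_rot: [3.14, -0.001, -0.0]
force: [3.3, -2.5, 3.2]
grip_width: 0.0232
grip_force: 40.0
```

```bash
python3 - <<'E'
from h import *
t=st()
st();st()
E
```

```text
z 0.1046 F [ 3.3 -2.5  3.2] 0.0232 r 84.8 th -0.051
orange 719 [321.0, 247.0] ztop 0.0591 c [563.8  -8.2] size [79.  51.1] ang 86.3
red 84 [305.0, 241.0] ztop 0.0527 c [559.7 -51.5] size [ 8.4 68.7] ang 84.4
blue 356 [297.0, 237.0] ztop 0.0558 c [559.1 -75.8] size [24.7 78. ] ang 86.2
blue 296 [341.0, 256.0] ztop 0.0558 c [568.6  44.2] size [23.  77.8] ang 86.0
z 0.1046 F [ 2.6 -4.   4.2] 0.0233 r 84.8 th -0.053
orange 719 [321.0, 247.0] ztop 0.0592 c [564.3  -8.2] size [78.5 51.6] ang 85.2
red 84 [305.0, 241.0] ztop 0.0536 c [560.4 -50.9] size [ 8.2 67.7] ang 85.2
blue 354 [297.0, 237.0] ztop 0.0554 c [558.9 -75.7] size [25.  79.5] ang 86.0
blue 295 [341.0, 256.0] ztop 0.0559 c [568.8  44.6] size [22.7 80.2] ang 84.0
z 0.1046 F [ 2.8 -4.2  3.9] 0.0235 r 84.8 th -0.053
orange 720 [321.0, 247.0] ztop 0.0593 c [564.1  -8.2] size [78.2 52.4] ang 84.2
red 83 [305.0, 241.0] ztop 0.0534 c [560.7 -50.7] size [ 8.6 69.3] ang 85.5
blue 354 [297.0, 237.0] ztop 0.0555 c [559.2 -75.8] size [24.1 78.9] ang 85.9
blue 299 [341.0, 256.0] ztop 0.056 c [567.8  43.9] size [22.7 78.1] ang 85.5
```

Converted, -110 mm / 600 = -0.1833, -8.7 mm / 600 = -0.0145.

Call:
arm_command:
  plan:
    - [[-0.0073,-0.0005,0,0,0,0,1],[-0.0145,-0.0012,0,0,0,0,1],[-0.0145,-0.0012,0,0,0,0,1],[-0.0145,-0.0012,0,0,0,0,1],[-0.0145,-0.0012,0,0,0,0,-0.4],[-0.0145,-0.0012,0,0,0,0,-0.4],[-0.0145,-0.0012,0,0,0,0,-0.4],[-0.0145,-0.0012,0,0,0,0,-0.4],[-0.0145,-0.0012,0,0,0,0,-0.4],[-0.0145,-0.0012,-0.0833,0,0,0,-0.4],[-0.0145,-0.0012,-0.1667,0,0,0,-0.4],[-0.0145,-0.0012,-0.1833,0,0,0,-0.4]]

```text
time_s: 39.9
ee_pos: [0.5398, -0.2722, 0.2203]
eef_rot: [3.137, -0.007, -0.0]
force: [-0.0, -0.1, -0.1]
grip_width: 0.066
grip_force: 0.0
```

```bash
python3 - <<'E'
from h import *
st();st()
rel(.552,-.04,.22,85.4)
E
```

```text
z 0.2203 F [-0.  -0.1 -0.1] 0.066 r 84.9 th 0.039
orange 719 [321.0, 247.0] ztop 0.0587 c [564.2  -8.1] size [78.6 52.1] ang 85.1
red 81 [305.0, 241.0] ztop 0.0528 c [560.3 -51.3] size [ 7.7 67.8] ang 85.9
blue 353 [298.0, 237.0] ztop 0.0559 c [559.3 -74.7] size [24.3 78.5] ang 85.7
blue 294 [341.0, 256.0] ztop 0.0563 c [568.7  44.4] size [22.6 79.4] ang 85.5
z 0.219 F [0.3 0.1 0.8] 0.0657 r 84.8 th 0.043
orange 718 [321.0, 247.0] ztop 0.059 c [563.4  -7.5] size [77.5 51.1] ang 85.2
red 81 [305.0, 242.0] ztop 0.0533 c [559.8 -51. ] size [ 8.6 69.7] ang 85.9
blue 354 [297.0, 237.0] ztop 0.0554 c [558.4 -74.7] size [24.5 78.6] ang 85.0
blue 298 [341.0, 256.0] ztop 0.056 c [568.3  44.4] size [22.6 76.9] ang 84.5
rel mm [  13.1 -231.7   -4.4] rv [ 4.000e-03 -1.000e-03 -1.491e+00] | now [ 0.5388 -0.2717  0.216 ] yaw -0.01 t 40.0
```

Converted, -232 mm / 600 = -0.3867, 13 mm / 600 = 0.0217, -1.49 rad / 1.5708 = -0.9486.

Call:
arm_command:
  plan:
    - [[0.0217,-0.3867,0,0,0,-0.9486,-0.4],[0.0217,-0.3867,0,0,0,-0.9486,-0.4],[0.0217,-0.3867,0,0,0,-0.9486,-0.4],[0.0217,-0.3867,0,0,0,-0.9486,-0.4],[0.0217,-0.3867,0,0,0,-0.9486,-0.4],[0.0217,-0.3867,0,0,0,-0.9486,-0.4],[0.0217,-0.3867,0,0,0,-0.9486,-0.4],[0.0217,-0.3867,0,0,0,-0.9486,-0.4],[0.0217,-0.3867,0,0,0,-0.9486,-0.4],[0.0217,-0.3867,0,0,0,-0.9486,-0.4],[0.0217,-0.3867,0,0,0,-0.9486,-0.4],[0.0217,-0.3867,0,0,0,-0.9486,-0.4]]

```text
time_s: 41.2
ee_pos: [0.551, -0.0394, 0.2129]
eef_rot: [-3.14, -0.0, 1.486]
force: [-0.9, 0.4, -0.4]
grip_width: 0.0659
grip_force: 0.0
```

```bash
python3 - <<'E'
from h import *
i,p,d=shot("wrist","w5.png")
for b in blobs(p,i,d,"orange",100)+blobs(p,i,d,"red",100)+blobs(p,i,d,"blue",300): print(*b)
rel(.542,-.272,.207,0)
E
```

```text
orange 3518 [332.0, 150.0] ztop 0.0566 c [564.9  -7.6] size [77.5 49.4] ang 85.4
red 492 [331.0, 193.0] ztop 0.0505 c [560.6 -49.7] size [ 7.7 68.8] ang 85.2
red 253 [407.0, 382.0] ztop 0.0155 c [ 642.3 -324.6] size [ 7.6 43.3] ang 87.7
blue 1534 [325.0, 97.0] ztop 0.0535 c [563.1  44.7] size [22.9 68.1] ang 85.2
blue 1915 [331.0, 215.0] ztop 0.053 c [558.6 -74.2] size [24.6 78.3] ang 85.4
blue 2023 [332.0, 286.0] ztop 0.0602 c [ 551.5 -160.7] size [27.8 77.5] ang 86.3
rel mm [-232.5   10.7    6.2] rv [-1.000e-03  1.000e-03  1.486e+00] | now [ 0.5511 -0.0394  0.2132] yaw 85.13 t 41.25
```

View pics/w5.png

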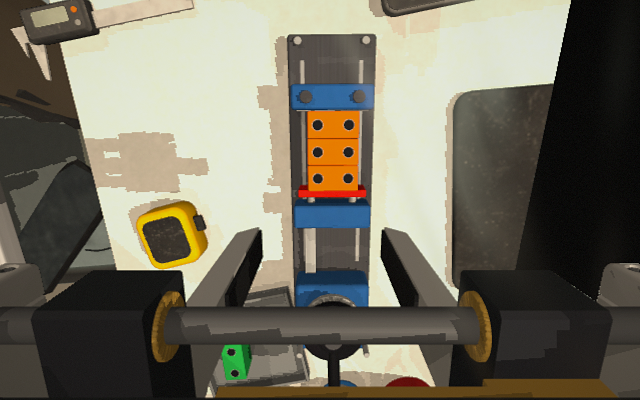

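Converted, -232 mm / 600 = -0.3867, 10.7 mm / 600 = 0.0178, 1.486 rad / 1.5708 = 0.946.

Call:
arm_command:
  plan:
    - [[-0.3867,0.0178,0.01,0,0,0.946,-0.4],[-0.3867,0.0178,0.01,0,0,0.946,-0.4],[-0.3867,0.0178,0.01,0,0,0.946,-0.4],[-0.3867,0.0178,0.01,0,0,0.946,-0.4],[-0.3867,0.0178,0.01,0,0,0.946,-0.4],[-0.3867,0.0178,0.01,0,0,0.946,-0.4],[-0.3867,0.0178,0.01,0,0,0.946,-0.4],[-0.3867,0.0178,0.01,0,0,0.946,-0.4],[-0.3867,0.0178,0.01,0,0,0.946,-0.4],[-0.3867,0.0178,0.01,0,0,0.946,-0.4],[-0.3867,0.0178,0.01,0,0,0.946,-0.4],[-0.3867,0.0178,0.01,0,0,0.946,-0.4]]

```text
time_s: 42.45
ee_pos: [0.5432, -0.2715, 0.2079]
eef_rot: [-3.141, 0.0, 0.006]
force: [-0.6, -0.1, 0.4]
grip_width: 0.0658
grip_force: 0.0
```

```bash
cat >> h.py <<'E'
def kn():
    i,p,d=shot("wrist");P=pts(i,d);m=mask(p,"red")>0
    q=P[m&(P[...,2]>.132)&(P[...,1]>-.3)&(d>0)];c=cv2.minEnclosingCircle((q[:,:2]*1000).astype(np.float32));v=vice(c[0]);print('knob',c,'ztop',np.median(q[:,2]),'th',np.arctan2(v[1],-v[0]));return c[0]
E
python3 - <<'E'
from h import *
c=kn();rel(c[0]/1e3,c[1]/1e3,.1045,0)
E
```

```text
knob ((545.306884765625, -273.175537109375), 12.836648941040039) ztop 0.13786180063905046 th -0.02674667384266003
rel mm [  2.1   1.7 103.4] rv [-0.     0.     0.006] | now [ 0.5432 -0.2715  0.2079] yaw 0.37 t 42.5
```

Converted, 103.5 mm / 600 = 0.1725, 100 mm / 600 = 0.1667.

Call:
arm_command:
  plan:
    - [[0.0035,0.0028,0,0,0,0,-0.4],[0.0035,0.0028,0.075,0,0,0,-0.4],[0.0035,0.0028,0.1333,0,0,0,-0.4],[0.0035,0.0028,0.1667,0,0,0,-0.4],[0.0035,0.0028,0.1725,0,0,0,-0.4],[0.0035,0.0028,0.1725,0,0,0,1],[0.0035,0.0028,0.1725,0,0,0,1],[0.0035,0.0028,0.1725,0,0,0,1],[0.0035,0.0028,0.1725,0,0,0,1],[0.0035,0.0028,0.1725,0,0,0,1],[0.0035,0.0028,0.1725,0,0,0,1],[0.0035,0.0028,0.1725,0,0,0,1]]

```text
time_s: 43.7
ee_pos: [0.5455, -0.273, 0.105]
eef_rot: [-3.141, -0.0, 0.004]
force: [0.4, 2.1, 2.8]
grip_width: 0.0234
grip_force: 40.0
```

```bash
python3 - <<'E'
from h import *
st();arc([0,.05,.1])
E
```

```text
z 0.105 F [0.4 2.1 2.8] 0.0234 r 85.2 th -0.029
orange 719 [321.0, 247.0] ztop 0.0593 c [563.6  -7.9] size [77.7 51.4] ang 85.0
red 82 [305.0, 241.0] ztop 0.053 c [559.9 -51.4] size [ 7.8 70.4] ang 85.9
blue 357 [298.0, 237.0] ztop 0.0557 c [558.4 -74.4] size [23.8 78.2] ang 85.8
blue 294 [341.0, 256.0] ztop 0.0558 c [567.5  44.5] size [22.8 77.9] ang 85.5
0 [-2.5 -0.4]
0.05 [-6.7 -0.8]
0.1 [-10.9  -1.5]
```

Turn to 0.10 for the last fraction of a millimetre, then lift, swing to 0, drop and release.

Converted, -14 mm / 600 = -0.0233, -10.9 mm / 600 = -0.0182.

Call:
arm_command:
  plan:
    - [[-0.0112,-0.0013,0,0,0,0,1],[-0.0182,-0.0023,0,0,0,0,1],[-0.0182,-0.0023,0,0,0,0,1],[-0.0182,-0.0023,-0.0133,0,0,0,1],[-0.0182,-0.0023,-0.0233,0,0,0,1],[-0.0182,-0.0023,-0.0233,0,0,0,1],[-0.0112,-0.0013,-0.0233,0,0,0,1],[-0.0042,-0.0005,-0.0233,0,0,0,1],[-0.0042,-0.0005,-0.0233,0,0,0,1],[-0.0042,-0.0005,-0.01,0,0,0,1],[-0.0042,-0.0005,0,0,0,0,1],[-0.0042,-0.0005,0,0,0,0,1]]

```text
time_s: 44.95
ee_pos: [0.5433, -0.2729, 0.1051]
eef_rot: [-3.142, -0.001, 0.004]
force: [0.3, 6.6, -0.3]
grip_width: 0.0238
grip_force: 40.0
```

```bash
python3 - <<'E'
from h import *
st();st()
E
```

```text
z 0.1051 F [ 0.3  6.6 -0.3] 0.0238 r 85.2 th -0.003
orange 719 [321.0, 247.0] ztop 0.0591 c [563.5  -8.1] size [78.5 51.5] ang 85.5
red 82 [305.0, 242.0] ztop 0.0529 c [560.5 -51.2] size [ 7.2 68.7] ang 85.7
blue 351 [298.0, 237.0] ztop 0.0559 c [558.9 -74.1] size [24.2 78.7] ang 84.8
blue 296 [341.0, 256.0] ztop 0.0558 c [568.5  44.4] size [22.8 79.1] ang 85.3
z 0.1051 F [ 0.9  4.6 -0.5] 0.0235 r 85.2 th -0.002
orange 720 [321.0, 247.0] ztop 0.0589 c [563.7  -8. ] size [78.3 52. ] ang 85.8
red 82 [305.0, 241.0] ztop 0.0534 c [559.8 -50.8] size [ 7.9 68.3] ang 85.7
blue 347 [298.0, 237.0] ztop 0.0555 c [558.6 -73.9] size [24.6 77.9] ang 84.2
blue 295 [341.0, 256.0] ztop 0.0558 c [568.   44.3] size [23. 79.] ang 85.0
```

Jaw advanced about 0.6 mm and the spindle did not slip. Release and retract.

Converted, -105 mm / 600 = -0.175, -50 mm / 600 = -0.0833.

Call:
arm_command:
  plan:
    - [[0,0,0,0,0,0,-0.4],[0,0,0,0,0,0,-0.4],[0,0,0,0,0,0,-0.4],[0,0,0,0,0,0,-0.4],[0,0,0,0,0,0,-0.4],[0,0,-0.0833,0,0,0,-0.4],[0,0,-0.175,0,0,0,-0.4],[0,0,-0.175,0,0,0,-0.4],[0,0,-0.175,0,0,0,-0.4]]

```text
time_s: 45.95
ee_pos: [0.5433, -0.2733, 0.2111]
eef_rot: [3.14, -0.002, 0.004]
force: [-0.7, -0.4, -0.5]
grip_width: 0.0661
grip_force: 0.0
```

```bash
python3 - <<'E'
from h import *
kn();i,p,d=shot("side","s9.png")
for b in blobs(p,i,d,"orange",100)+blobs(p,i,d,"green",100)+blobs(p,i,d,"red",60): print(*b)
E
```

```text
knob ((543.3976440429688, -273.033203125), 12.887272834777832) ztop 0.13782303327366358 th -0.004324690707311087
orange 718 [321.0, 247.0] ztop 0.0593 c [563.7  -8. ] size [78.6 51.6] ang 85.9
green 262 [258.0, 178.0] ztop 0.043 c [ 425.5 -249.6] size [48.3 29.6] ang 85.6
red 145 [224.0, 191.0] ztop 0.1405 c [ 542.1 -272.8] size [23.2 22. ] ang 24.5
red 283 [183.0, 211.0] ztop 0.118 c [ 619.5 -355.7] size [ 6.6 13.1] ang 44.7
red 81 [305.0, 242.0] ztop 0.0535 c [560.1 -51. ] size [ 6.9 67.4] ang 84.2
```

View pics/s9.png

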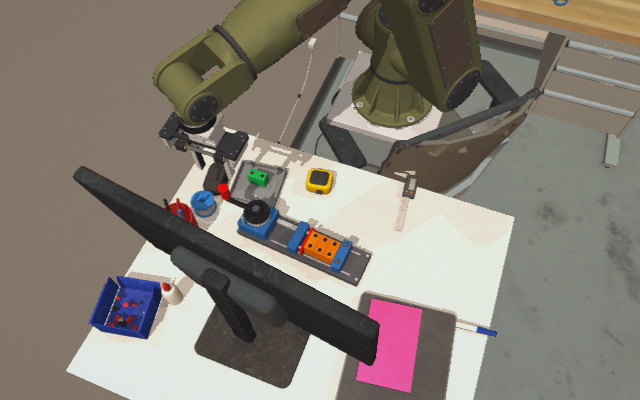

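The side view shows the row clamped at (321,247), the green part in the tray at (258,178), and the handle straight out and fully down, with the knob at (224,191). The bystanders are where they were.

```bash
python3 -c "
from station import ctrl
print(ctrl.hand_in())"
```

```text
the job is handed in; nothing more can be done
None
```

The job is handed in: the green part is in the tray, the three orange blanks found are clamped square and within about 1 mm of centre against the fixed jaw, the pad is pressed in about 6.5–7 mm by camera measurement, and the handle is straight out and down in its teeth.

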